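# Rotate the jar row on the kitchen bench shelf

## Task

Restock the row of jars oldest-first: pull the two older jars forward in their tray until they stand one behind the other, close together, right up against its front rim, then fetch the new jar of the same kind from the chopping block and set it down in the same tray close behind them, under the top deck of the shelf. Keep the jars upright and do not drop them, do not bump the shelf, and leave everything else where it stands.

Things in the scene. Friction and masses are not known exactly. Their poses are not given: they have to be found in the camera images.
- jar_front_center (a point): The older jar nearer the front rim. All three jars are alike: straight-sided glass, white screw lid, 63 mm in diameter over the whole height, 72 mm high, about 0.28 kg; this point is at the jar's centre, 36 mm above its underside, its z axis up the jar. Friction against steel is ordinary; each jar slides with about 1 to 3 N.
- jar_rear_center (a point): The older jar behind it, same kind, in the same tray, under the top deck at the start; point at its centre as above. At the start 45 to 75 mm are empty in front of the older pair and 2 to 57 mm between the two.
- jar_new_center (a point): The new jar, same kind, standing upright on the chopping block to the right of the shelf, beside a bowl and a tub; point at its centre as above (36 mm above the block).
- jar_tray: Fixed steel tray of the jar row, one of three alike, 100 mm apart, on the shelf's lower tier (the jars may be in any). Inside 230 mm long (x), 70 mm wide (y); floor 3 mm, rim 16 mm above its underside, 3 mm thick. Origin: centre of its underside, 80 mm above the worktop; x points from the front (robot's side) to the back, under the top deck. Inner faces of front and rear rim: x = -115 and +115 mm.
- bench_shelf: Fixed two-tier steel bench shelf. Origin on the worktop below the middle of the middle tray; axes parallel to the trays'; y = -190 to 190 mm. Lower tier: top at 80 mm, x = -125 to 250 mm. Top deck: underside 440 mm above the worktop, 22 mm thick, set back, x = 10 mm (front edge) to 250 mm, with goods on it; two uprights at its rear corners; open at front and sides.
- block: Fixed wooden chopping block on the worktop right of the shelf, 250 mm (x) by 290 mm (y), 60 mm high; the new jar, the bowl and the tub stand on it. Origin at the centre of its underside.
- carton_1: Bystander: flat cardboard carton, 86 x 58 x 38 mm high, in the carton tray. Origin at the centre of its underside.
- carton_2: Bystander: second carton of the same size in that tray. Origin at the centre of its underside.
- tin_1: Bystander: flat round tin, 64 mm across and 38 mm high, in the tin tray. Origin at the centre of its underside.
- tin_2: Bystander: second such tin in that tray. Origin at the centre of its underside.
- bowl: Bystander: white china bowl, 100 mm across and 45 mm high, on the chopping block near the new jar. Origin at the centre of its underside.
- tub: Bystander: white plastic tub with a grey lid, 82 mm across and 70 mm high, on the chopping block near the new jar. Origin at the centre of its underside.
- pepper_mill: Bystander: dark wooden pepper mill, 56 mm across and 162 mm high, on the worktop left of the trays. Origin at the centre of its underside.
- sauce_bottle: Bystander: clear bottle with a white cap, 62 mm across and 170 mm high, on the worktop left of the trays. Origin at the centre of its underside.
There are look-alikes about, which are no part of the job. Leave any blue look-alike of the part that bears jar_rear_center alone. What is shaped like the part that bears jar_new_center but red is not meant.

How it is judged:
By the outcome, as a careful person would: the job done as asked, in the order asked, and still so for the second after the job is handed in, with the robot touching nothing.
It also fails if it takes over 64 s, if anything falls off the work surface, if the arm or the gripper's body presses on something with over 40 N, if the wrist force passes 120 N, or if a joint passes its speed limit or range.

## Robot

A 7-joint arm with a two-finger parallel gripper is mounted at the origin on the work surface. World frame = base frame: x ahead of the robot, y to its left, z up, the work surface at z = 0. Lengths are in m, angles in rad, forces in N, time in s.
With the tool pointing down it reaches from about 0.425 to 0.95 m from the base axis. Payload 4.7 kg.
Tool frame: the origin (TCP) lies between the finger pads; the fingertips stand 17 mm ahead of it and the grasp point (between the pads) lies 2 mm behind it (env.tip_reach is the z of the fingertips in the tool frame, in m); z points along the fingers, y is the direction in which the jaws open and shut (so a half turn about z gives the same grasp; the last joint's range is limited). The gripper opens to 87 mm and grips with 3 to 60 N. Pads are 19 mm wide; open, the fingers measure 117 mm over their backs; the gripper's body (75 mm by 190 mm) begins 51 mm behind the grasp point.
Start: joints at [-1.185, 0.469, -0.049, 1.532, 0.024, 1.141, -0.082], TCP at [0.272, 0.618, 0.24] pointing down, gripper open.
Joint ranges: [-2.59, 2.59], [-0.33, 1.99], [-1.39, 1.29], [0.1, 2.45], [-1.04, 4.18], [0.21, 1.99], [-2.66, 2.66]. Speed limits (rad/s): [2.57, 2.57, 3.14, 3.14, 3.14, 3.14, 3.14].

## Interface

Orientations are given as a unit quaternion [w, x, y, z].
In Python, from rig import env gives the robot as it stands.
- The arm moves only by the shell command python3 -m creep 'ROWS' [FORCE]. ROWS is a JSON object of lists of equal length, an entry for each row: "grip": the finger opening in mm, from 0 to 87; "slide": the shift along the tool's x, y, z in units of 50 mm (1.0 is 50 mm), a list of three; "yaw": the turn about the tool's z in units of 8 degrees (1.0 is 8 degrees). In form: {"grip": [grip, ...], "slide": [[dx, dy, dz], ...], "yaw": [yaw, ...]}. A call has exactly 5 rows; each row shifts and turns the pose as measured when the row begins, along the tool's axes as they then stand; what a row does not reach is not made up. A row lasts 1/8 s, in which the tool goes at most 62.5 mm and 10.7 degrees, less where a joint would pass 70% of its speed; a pose out of reach is approached as far as the arm can. A call is refused whole if a number of a shift passes 1 or a number of a turn 1, either way. A call with a gripper value outside its range is refused whole. The fingers move at their own pace and stop on an object; FORCE is the grip in N (left out, the last holds). Time passes only in rows, so rows that do not move let the fingers close, or fill a call up. It gives the time, the measured TCP pose, the force and the opening at its end, in the units of the state.
- env.get_state(): the state, without advancing time (a new reading comes with each control period).
- env.capture(name): name is "side" or "top"; returns a dict with "img" (480x640x3 uint8, red, green, blue), "fx", "fy", "cx", "cy" (pixels), "k1" (the pictures are not rectified: a ray, as slopes to the right and down, at radius r is drawn at 1 + k1 r^2 times it, then the intrinsics apply), "rvec" (rotation vector, rad) and "tvec" (3), from world to camera coordinates, as OpenCV has them. Camera axes: x right, y down, z forward; pixel columns grow to the right and rows downward; lengths in m; the calibration is good to about 2 mm. A picture is of the moment at which its call begins. There is no depth.
- env.finish_job(): hands the job in, once; it reports no verdict.
The state is a dict: "t": time; "q": joint angles; "qvel": joint speeds; "tau": joint torques, N m; "eef_pos": TCP position; "tcp_rot": TCP orientation; "wrist_force": force on the tool from outside, world axes, zero at the start; "wrist_torque": the same for the moment, N m; "finger_gap": finger opening in m.
Only numpy, scipy, OpenCV 4.12 (cv2) and the standard library are available. Lean on these libraries where they do the work, as an engineer would, in place of code of your own. Each camera call takes 0.05 s, during which the arm holds its last target. There are 200 camera calls.

## Working session

There is one attempt and no reset: what is moved stays moved. The work goes in short steps, Python scripts to look and compute and a shell command to move; the robot and the scene stay as the last step left them, time stands still between calls to the robot, and variables do not carry over. Pictures are saved under pics/ and viewed, about 8 in all and at most 12, crops included, and the job is handed in when it is done.

```bash
ls; mkdir -p pics
cat > h.py <<'E'
import numpy as np, cv2
from rig import env
def cap(n):
    c=env.capture(n); return c
def K(c): return np.array([[c['fx'],0,c['cx']],[0,c['fy'],c['cy']],[0,0,1.]])
def D(c): return np.array([c['k1'],0,0,0.])
def proj(c,P): return cv2.projectPoints(np.atleast_2d(np.array(P,float)),np.array(c['rvec'],float),np.array(c['tvec'],float),K(c),D(c))[0].reshape(-1,2)
def ray(c,uv):
    x,y=cv2.undistortPoints(np.array([[uv]],float),K(c),D(c)).ravel()
    R=cv2.Rodrigues(np.array(c['rvec'],float))[0]; return -R.T@np.array(c['tvec']).ravel(), R.T@np.array([x,y,1.])
def onz(c,uv,z):
    o,d=ray(c,uv); return o+d*(z-o[2])/d[2]
def save(c,n,crop=None,s=1):
    im=c['img'][...,::-1]
    if crop: x0,y0,x1,y1=crop; im=im[y0:y1,x0:x1]
    cv2.imwrite(f'pics/{n}.png',cv2.resize(im,None,fx=s,fy=s,interpolation=cv2.INTER_CUBIC))
E
python3 - <<'E'
from h import *
import pickle
for n in('side','top'):
    c=cap(n); save(c,n+'0'); pickle.dump(c,open(n+'0.pkl','wb'))
    o,d=ray(c,(320,240)); print(n,o,d,c['fx'],c['k1'])
s=env.get_state(); print(s)
E
```

```text
pics
side [-0.14749044 -1.12704867  0.87413869] [ 0.40686781  0.7618957  -0.50416895] 607.200545738581 -0.14845970693463384
top [0.20251801 0.02629232 1.71749511] [ 0.16331277  0.00752386 -0.98667364] 616.0337185053476 0.014141160727756293
{'t': 0.1, 'q': array([-1.18489536,  0.46937932, -0.04860591,  1.53356188,  0.02409361,
        1.14095079, -0.08229499]), 'qvel': array([ 0.00160971, -0.00248618,  0.00044269, -0.00349186, -0.00108863,
       -0.0005186 ,  0.00076608]), 'tau': array([ 6.75428164e-04, -5.09173965e+01, -8.12386419e-02, -2.36827523e+01,
       -6.14713132e-02,  3.44903476e-02,  5.81105792e-05]), 'eef_pos': array([0.27181056, 0.61731867, 0.23859719]), 'tcp_rot': array([-1.53859624e-04,  2.05896724e-01,  9.78573352e-01, -8.43152409e-04]), 'wrist_force': array([ 0.16945083,  0.54304932, -0.20621828]), 'wrist_torque': array([-0.01281684, -0.01473297, -0.00291832]), 'finger_gap': 0.08686340236235543}
```

View pics/side0.png

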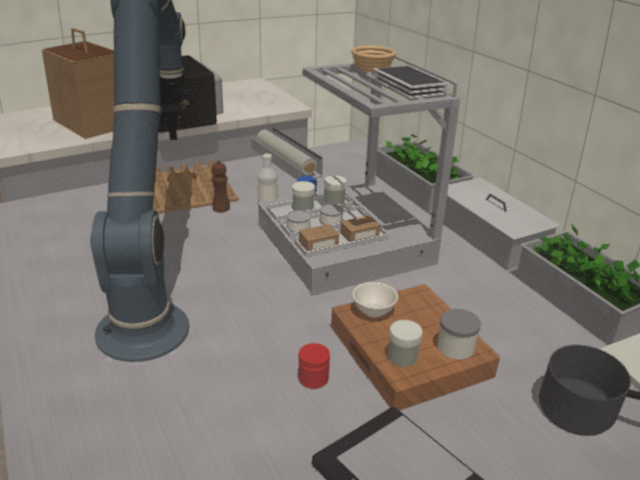

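View pics/top0.png

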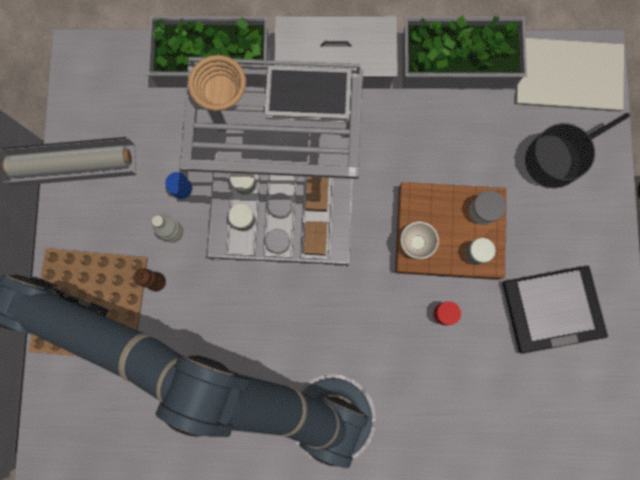

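Run:
```python
import pickle,cv2,numpy as np
from h import *
t=pickle.load(open('top0.pkl','rb'));s=pickle.load(open('side0.pkl','rb'))
a=cv2.resize(t['img'][150:270,170:360],None,fx=4,fy=4,interpolation=cv2.INTER_CUBIC)
cv2.imwrite('pics/c_top.png',a[...,::-1])
b=cv2.resize(s['img'][150:290,250:450],None,fx=4,fy=4,interpolation=cv2.INTER_CUBIC)
cv2.imwrite('pics/c_side.png',b[...,::-1])
def blobs(c,roi,z,name):
    x0,y0,x1,y1=roi; im=c['img'][y0:y1,x0:x1]; hsv=cv2.cvtColor(im,cv2.COLOR_RGB2HSV)
    m=((hsv[...,2]>165)&(hsv[...,1]>8)&(im[...,0]>=im[...,2])).astype(np.uint8)
    n,l,st,ce=cv2.connectedComponentsWithStats(m)
    for i in range(1,n):
        if st[i,4]>40: print(name,st[i],(ce[i]+[x0,y0]).round(1),onz(c,ce[i]+[x0,y0],z).round(4), 'px/m',)
blobs(t,(200,165,360,270),.155,'top tray')
blobs(t,(390,180,510,280),.132,'top block')
blobs(s,(250,150,360,230),.155,'side tray')
blobs(s,(370,300,430,380),.132,'side block')
print(t['img'][216,240],t['img'][190,243],t['img'][250,482])
```

```text
top tray [149   2   7   9  42] [351.8 170.8] [ 0.6454 -0.0431  0.155 ] px/m
top tray [ 31  12  22  11 199] [241.5 181.3] [0.6148 0.2453 0.155 ] px/m
top tray [ 70  20  24   9 123] [281.3 188.6] [0.5961 0.1406 0.155 ] px/m
top tray [ 29  36  27  26 515] [241.4 213. ] [0.5301 0.243  0.155 ] px/m
top tray [104  47  25   9 154] [316.1 216.3] [0.5231 0.049  0.155 ] px/m
top tray [ 68  51  24  18 188] [279.9 223.9] [0.5025 0.1424 0.155 ] px/m
top tray [ 30  63  25  27 346] [241.1 242. ] [0.454  0.2413 0.155 ] px/m
top block [ 15  49  22  23 374] [415.2 240.2] [ 0.4667 -0.2089  0.132 ] px/m
top block [ 81  58  24  24 446] [482.9 249.5] [ 0.4441 -0.383   0.132 ] px/m
side tray [12 19 11  9 74] [267.1 173.3] [0.4685 0.3636 0.155 ] px/m
side tray [75 26 15 10 86] [331.6 180.4] [0.6158 0.2434 0.155 ] px/m
side tray [ 42  32  22   9 167] [302.7 186. ] [0.5252 0.244  0.155 ] px/m
side tray [ 22  56  20  10 134] [281.4 210.4] [0.4118 0.1345 0.155 ] px/m
side tray [93 63  9  7 42] [346.3 216.1] [0.548  0.0383 0.155 ] px/m
side tray [61 68 10 10 67] [314.8 222.3] [0.4607 0.0422 0.155 ] px/m
side block [  0   0  27   9 186] [380.7 303.5] [ 0.4464 -0.2897  0.132 ] px/m
side block [ 20  20  32  21 520] [405.8 329.7] [ 0.4451 -0.3845  0.132 ] px/m
[193 191 175] [82 84 77] [203 206 189]
```

View pics/c_top.png

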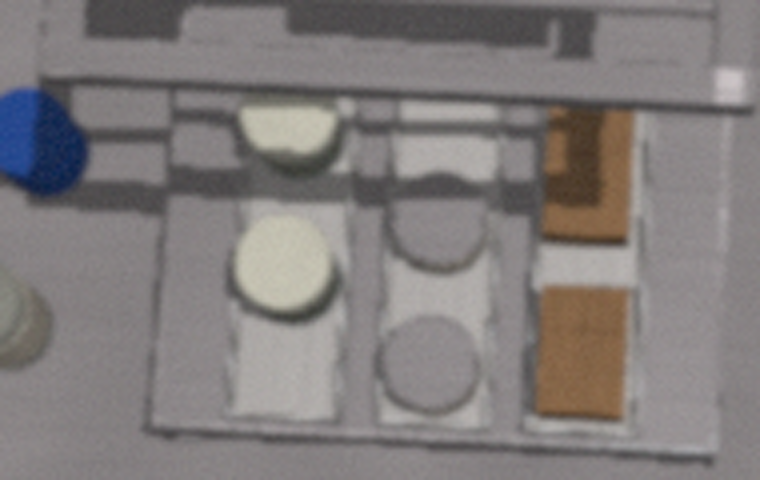

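View pics/c_side.png

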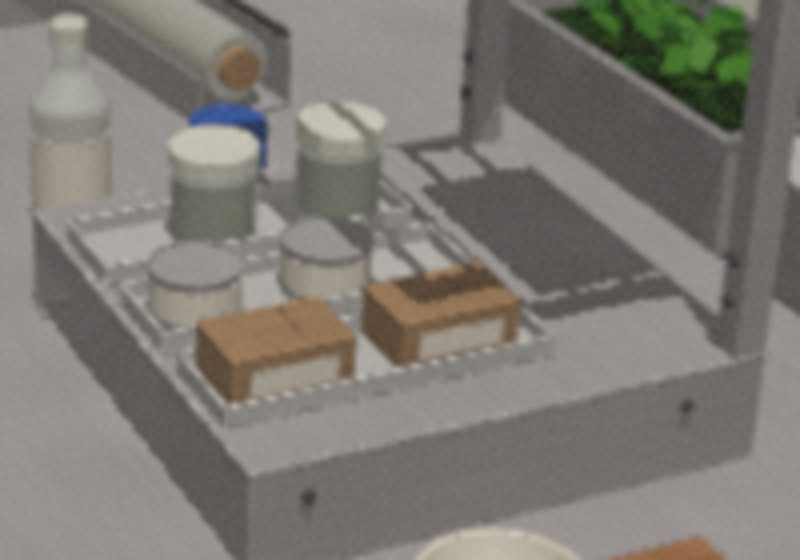

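Run:
```python
import pickle
from h import *
t=pickle.load(open('top0.pkl','rb'));s=pickle.load(open('side0.pkl','rb'))
T=lambda x,y:(170+(x+.5)/4-.5,150+(y+.5)/4-.5)
S=lambda x,y:(250+(x+.5)/4-.5,150+(y+.5)/4-.5)
p=lambda n,v:print(n,v.round(4))
fl=onz(t,T(150,430),.08);fr=onz(t,T(714,459),.08);p('shelf FL',fl);p('FR',fr);d=fl-fr
print('width',np.linalg.norm(d),'yaw',np.degrees(np.arctan2(-d[0],d[1])))
dl=onz(t,T(38,82),.462);dr=onz(t,T(750,108),.462);p('deckL',dl);p('deckR',dr);d=dl-dr
print('width',np.linalg.norm(d),'yaw',np.degrees(np.arctan2(-d[0],d[1])))
p('sideFR',onz(s,S(248,470),.08));p('sideFL',onz(s,S(36,215),.08));
yaw=np.arctan2(-d[0],d[1]);X=np.array([np.cos(yaw),np.sin(yaw),0]);Y=np.array([-X[1],X[0],0])
p('origin from front',(fl+fr)/2+.125*X);p('origin from deck',(dl+dr)/2-.01*X)
p('floor front edge',onz(t,T(283,416),.083))
p('front lid top',onz(t,T(284,263),.155));p('front lid side',onz(s,S(213,151),.155))
p('rear lid side',onz(s,S(341,127),.155));p('rear front-edge top',onz(t,T(289,158),.155))
p('new top',onz(t,(482.5,250),.132)); p('new side',onz(s,(405.5,331),.132))
# lid contours ellipse
def ell(c,roi,z,nm):
    x0,y0,x1,y1=roi; im=c['img'][y0:y1,x0:x1].astype(int)
    m=((im.min(2)>150)&(im[...,0]-im[...,2]>8)).astype(np.uint8)
    k,_=cv2.findContours(m,0,1);k=max(k,key=cv2.contourArea)
    e=cv2.minEnclosingCircle(k); w=np.array(e[0])+[x0,y0];p(nm+f' {w} {e[1]:.1f}',onz(c,w,z))
ell(t,(222,198,262,232),.155,'front');ell(t,(465,235,500,268),.132,'new')
```

```text
shelf FL [0.424 0.342 0.08 ]
FR [ 0.4082 -0.0371  0.08  ]
width 0.37947711467698153 yaw -2.381630208803539
deckL [0.5571 0.335  0.462 ]
deckR [ 0.5458 -0.0405  0.462 ]
width 0.3756736069448988 yaw -1.7286358972172557
sideFR [ 0.4157 -0.0337  0.08  ]
sideFL [0.4281 0.3334 0.08  ]
origin from front [0.541  0.1487 0.08  ]
origin from deck [0.5414 0.1475 0.462 ]
floor front edge [0.4339 0.2522 0.083 ]
front lid top [0.5239 0.2447 0.155 ]
front lid side [0.5216 0.2355 0.155 ]
rear lid side [0.6213 0.234  0.155 ]
rear front-edge top [0.5939 0.2436 0.155 ]
new top [ 0.4427 -0.3818  0.132 ]
new side [ 0.4422 -0.3877  0.132 ]
front [240.79602814 214.36281586] 12.4 [0.5266 0.2444 0.155 ]
new [482.55617905 249.78464413] 11.9 [ 0.4433 -0.382   0.132 ]
```

Run:
```python
import pickle
from h import *
t=pickle.load(open('top0.pkl','rb'));s=pickle.load(open('side0.pkl','rb'))
P=[[.272,.618,z] for z in np.arange(.2,.75,.05)]
for z,a,b in zip(np.arange(.2,.75,.05),proj(s,P),proj(t,P)): print(round(z,2),a.round(),b.round())
im=s['img'].copy()
x0,y0,x1,y1=90,0,240,150
a=cv2.resize(im[y0:y1,x0:x1],None,fx=4,fy=4,interpolation=cv2.INTER_CUBIC)
a=cv2.convertScaleAbs(a,alpha=2.0,beta=10)
for z,p in zip(np.arange(.2,.75,.05),proj(s,P)):
    q=tuple(int(v) for v in (p-[x0,y0])*4); cv2.circle(a,q,3,(255,0,0),-1); cv2.putText(a,f'{z:.2f}',(q[0]+6,q[1]),0,.4,(255,255,0))
cv2.imwrite('pics/hand.png',a[...,::-1])
```

```text
0.2 [176. 140.] [ 84. 310.]
0.25 [175. 125.] [ 76. 309.]
0.3 [173. 109.] [ 67. 308.]
0.35 [172.  93.] [ 58. 307.]
0.4 [171.  76.] [ 48. 306.]
0.45 [169.  60.] [ 37. 304.]
0.5 [168.  42.] [ 26. 303.]
0.55 [167.  25.] [ 13. 301.]
0.6 [165.   7.] [ -0. 299.]
0.65 [164. -11.] [-15. 298.]
0.7 [163. -29.] [-32. 295.]
```

View pics/hand.png

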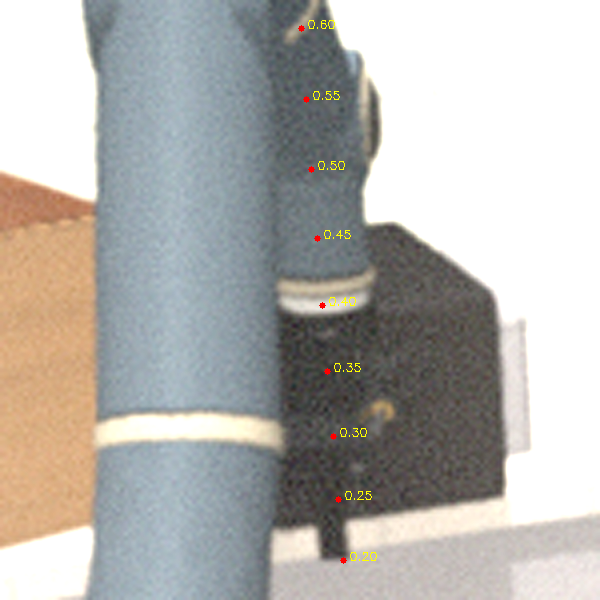

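```bash
python3 -m creep '{"grip":[87,87,87,87,87],"slide":[[-0.2,-0.2,-0.9],[-0.64,-0.7,-0.8],[-0.64,-0.7,-0.8],[-0.64,-0.7,-0.8],[-0.64,-0.7,-0.8]],"yaw":[0,0,0,0,0]}' 20
python3 -m creep '{"grip":[87,87,87,87,87],"slide":[[-0.64,-0.7,-0.8],[-0.64,-0.7,-0.8],[-0.64,-0.7,-0.8],[-0.64,-0.7,-0.8],[-0.64,-0.7,-0.8]],"yaw":[0,0,0,0,0]}'
```

```text
t: 0.72
eef_pos: [0.3364, 0.4227, 0.4415]
tcp_rot: [-0.002, 0.202, 0.979, -0.008]
wrist_force: [1.5, -0.0, -1.0]
finger_gap: 0.0869
t: 1.35
eef_pos: [0.4144, 0.198, 0.6443]
tcp_rot: [-0.003, 0.202, 0.979, -0.008]
wrist_force: [1.3, 0.5, 0.8]
finger_gap: 0.0872
```

```bash
python3 -m creep '{"grip":[87,87,87,87,87],"slide":[[-0.8,-0.7,-0.3],[-0.8,-0.7,-0.3],[-0.75,-0.75,-0.3],[-0.7,-0.8,-0.3],[-0.65,-0.85,-0.3]],"yaw":[-0.56,-0.56,-0.56,-0.56,-0.56]}'
cat > st.py <<'E'
from h import *
from scipy.spatial.transform import Rotation as R
s=env.get_state();w=s['tcp_rot'];M=R.from_quat([w[1],w[2],w[3],w[0]]).as_matrix()
print('t',round(s['t'],2),'p',s['eef_pos'].round(4),'q',s['q'].round(2),'F',s['wrist_force'].round(1),'gap',round(s['finger_gap'],4))
print('X',M[:,0].round(3),'Y',M[:,1].round(3),'Z',M[:,2].round(3))
E
python3 st.py
```

```text
t: 1.98
eef_pos: [0.5449, -0.0358, 0.691]
tcp_rot: [0.022, -0.001, 1.0, -0.007]
wrist_force: [1.4, 2.1, 0.5]
finger_gap: 0.0869
t 1.98 p [ 0.5449 -0.0358  0.691 ] q [-0.32  0.21  0.44  0.92 -0.09  1.99  1.64] F [1.4 2.1 0.5] gap 0.0869
X [-0.999 -0.002 -0.043] Y [-0.002  1.    -0.014] Z [ 0.043 -0.013 -0.999]
```

```bash
python3 -m creep '{"grip":[87,87,87,87,87],"slide":[[-0.5,0,-0.9],[-0.5,0,-0.9],[-0.5,0,-0.9],[-0.5,0,-0.9],[-0.5,0,-0.9]],"yaw":[0,0,0,0,0]}'
python3 st.py
```

```text
t: 2.6
eef_pos: [0.6017, -0.0371, 0.7651]
tcp_rot: [0.12, 0.004, 0.993, -0.015]
wrist_force: [0.2, 0.5, -0.0]
finger_gap: 0.0867
t 2.6 p [ 0.6017 -0.0371  0.7651] q [-0.22  0.3   0.38  0.63 -0.12  1.99  1.63] F [ 0.2  0.5 -0. ] gap 0.0867
X [-0.971  0.005 -0.237] Y [ 0.012  1.    -0.028] Z [ 0.237 -0.031 -0.971]
```

```bash
python3 -m creep '{"grip":[87,87,87,87,87],"slide":[[-0.6,0,-0.9],[-0.6,0,-0.9],[-0.6,0,-0.9],[-0.6,0,-0.9],[-0.6,0,-0.9]],"yaw":[0,0,0,0,0]}'
python3 st.py
```

```text
t: 3.22
eef_pos: [0.6149, -0.0278, 0.8484]
tcp_rot: [0.221, 0.003, 0.975, -0.021]
wrist_force: [0.4, 0.0, 0.7]
finger_gap: 0.0871
t 3.23 p [ 0.6149 -0.0278  0.8484] q [-0.2   0.34  0.42  0.38 -0.18  1.99  1.62] F [0.4 0.  0.7] gap 0.0871
X [-0.902 -0.003 -0.431] Y [ 0.016  0.999 -0.039] Z [ 0.431 -0.042 -0.902]
```

```bash
python3 -m creep '{"grip":[87,87,87,87,87],"slide":[[-0.6,0,-0.9],[-0.6,0,-0.9],[-0.6,0,-0.9],[0,0,0],[0,0,0]],"yaw":[0,0,0,0,0]}'
python3 st.py
```

```text
t: 3.85
eef_pos: [0.5929, -0.0212, 0.903]
tcp_rot: [0.28, 0.003, 0.96, -0.024]
wrist_force: [0.0, -0.6, -0.6]
finger_gap: 0.0869
t 3.85 p [ 0.5929 -0.0212  0.903 ] q [-0.22  0.33  0.5   0.28 -0.24  1.99  1.61] F [ 0.  -0.6 -0.6] gap 0.0869
X [-0.844 -0.008 -0.537] Y [ 0.019  0.999 -0.044] Z [ 0.537 -0.047 -0.842]
```

```bash
python3 -m creep '{"grip":[87,87,87,87,87],"slide":[[0.85,0,0.2],[0.85,0.5,0.6],[0.85,0.5,0.6],[0.85,0.55,0.6],[0.85,0.55,0.6]],"yaw":[0.59,0,0,0,0]}'
python3 st.py
```

```text
t: 4.47
eef_pos: [0.5059, 0.0849, 0.6876]
tcp_rot: [0.282, 0.04, 0.958, -0.02]
wrist_force: [0.3, 1.1, -0.1]
finger_gap: 0.0867
t 4.47 p [0.5059 0.0849 0.6876] q [-0.86 -0.19  0.34  1.41  0.39  1.43  1.02] F [ 0.3  1.1 -0.1] gap 0.0867
X [-0.837  0.066 -0.543] Y [ 0.089  0.996 -0.016] Z [ 0.54  -0.062 -0.84 ]
```

```bash
python3 -m creep '{"grip":[87,87,87,87,87],"slide":[[0.7,0.46,0.76],[0.7,0.46,0.76],[0.7,0.46,0.76],[0.7,0.46,0.76],[0.7,0.46,0.76]],"yaw":[0,0,0,0,0]}'
python3 st.py
```

```text
t: 5.1
eef_pos: [0.4653, 0.2027, 0.4172]
tcp_rot: [0.28, 0.036, 0.959, -0.021]
wrist_force: [0.3, 0.7, 0.1]
finger_gap: 0.0867
t 5.1 p [0.4653 0.2027 0.4172] q [-0.89 -0.15  0.14  1.97  0.54  0.99  0.51] F [0.3 0.7 0.1] gap 0.0867
X [-0.841  0.058 -0.538] Y [ 0.082  0.996 -0.02 ] Z [ 0.535 -0.061 -0.843]
```

```bash
python3 -m creep '{"grip":[87,87,87,87,87],"slide":[[0.42,0.33,1.0],[0.42,0.33,1.0],[0.4,0.3,1.0],[0,0,0],[0,0,0]],"yaw":[0,0,0.27,0,0]}'
python3 st.py
python3 - <<'E'
from h import *
c=cap('side');save(c,'s1',(230,60,470,240),3.3)
print(proj(c,[env.get_state()['eef_pos'],[.624,.245,.155]]))
E
```

```text
t: 5.72
eef_pos: [0.4924, 0.2449, 0.2445]
tcp_rot: [0.275, 0.05, 0.96, -0.019]
wrist_force: [-0.1, -0.3, -0.1]
finger_gap: 0.087
t 5.72 p [0.4924 0.2449 0.2445] q [-0.89  0.11  0.14  2.14  0.72  0.65  0.18] F [-0.1 -0.3 -0.1] gap 0.087
X [-0.843  0.086 -0.53 ] Y [ 0.108  0.994 -0.01 ] Z [ 0.526 -0.065 -0.848]
[[291.90898571 157.72537738]
 [333.86566777 179.72970841]]
```

View pics/s1.png

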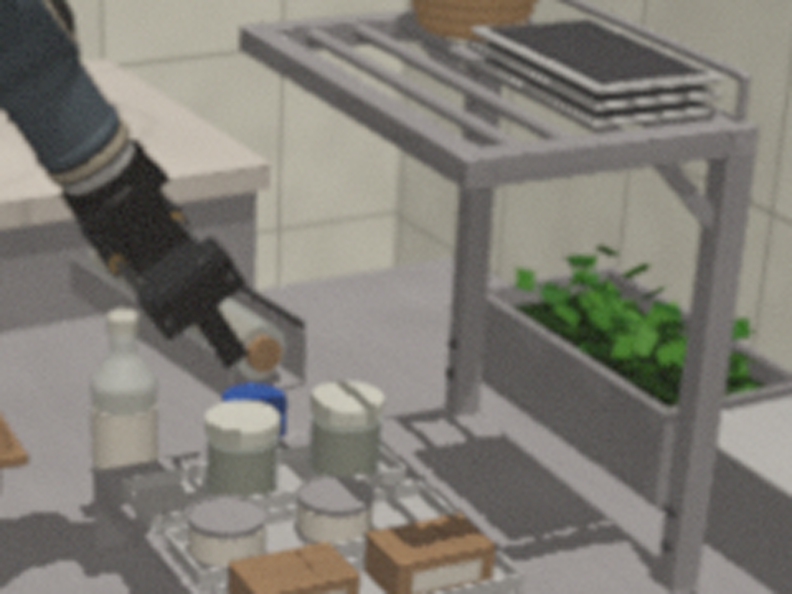

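```bash
python3 -m creep '{"grip":[87,87,87,87,87],"slide":[[-0.28,0.08,0.78],[-0.28,0.08,0.78],[-0.28,0.08,0.78],[-0.28,0.08,0.78],[0,0,0]],"yaw":[0,0,0,0,0]}'
python3 st.py
```

```text
t: 6.4
eef_pos: [0.6329, 0.2502, 0.1561]
tcp_rot: [0.285, 0.052, 0.957, -0.011]
wrist_force: [0.8, -1.0, -0.4]
finger_gap: 0.0869
t 6.4 p [0.6329 0.2502 0.1561] q [-0.76  0.41  0.21  1.99  0.77  0.38  0.21] F [ 0.8 -1.  -0.4] gap 0.0869
X [-0.832  0.093 -0.546] Y [0.105 0.994 0.009] Z [ 0.544 -0.05  -0.838]
```

```bash
python3 -m creep '{"grip":[87,87,75,68,55],"slide":[[0.29,-0.12,0.14],[0,0,0],[0,0,0],[0,0,0],[0,0,0]],"yaw":[0,0,0,0,0]}' 10
python3 st.py;  python3 -m creep '{"grip":[55,55,55,55,55],"slide":[[0,0,0],[0,0,0],[0,0,0],[0,0,0],[0,0,0]],"yaw":[0,0,0,0,0]}' 
python3 st.py;python3 - <<'E'
from h import *
c=cap('side');save(c,'s2',(230,60,470,240),3.3)
E
```

```text
t: 7.02
eef_pos: [0.6264, 0.2469, 0.1522]
tcp_rot: [0.29, 0.053, 0.956, -0.007]
wrist_force: [0.3, -2.8, 0.3]
finger_gap: 0.065
t 7.03 p [0.6264 0.2469 0.1522] q [-0.79  0.41  0.25  2.02  0.81  0.35  0.15] F [ 0.3 -2.8  0.3] gap 0.065
X [-0.826  0.097 -0.555] Y [0.105 0.994 0.017] Z [ 0.554 -0.044 -0.832]
t: 7.65
eef_pos: [0.6266, 0.2462, 0.1523]
tcp_rot: [0.29, 0.053, 0.956, -0.007]
wrist_force: [-1.0, -1.2, 1.4]
finger_gap: 0.0631
t 7.65 p [0.6266 0.2462 0.1523] q [-0.79  0.41  0.25  2.02  0.81  0.35  0.16] F [-1.  -1.2  1.4] gap 0.0631
X [-0.826  0.098 -0.555] Y [0.106 0.994 0.017] Z [ 0.553 -0.045 -0.832]
```

View pics/s2.png

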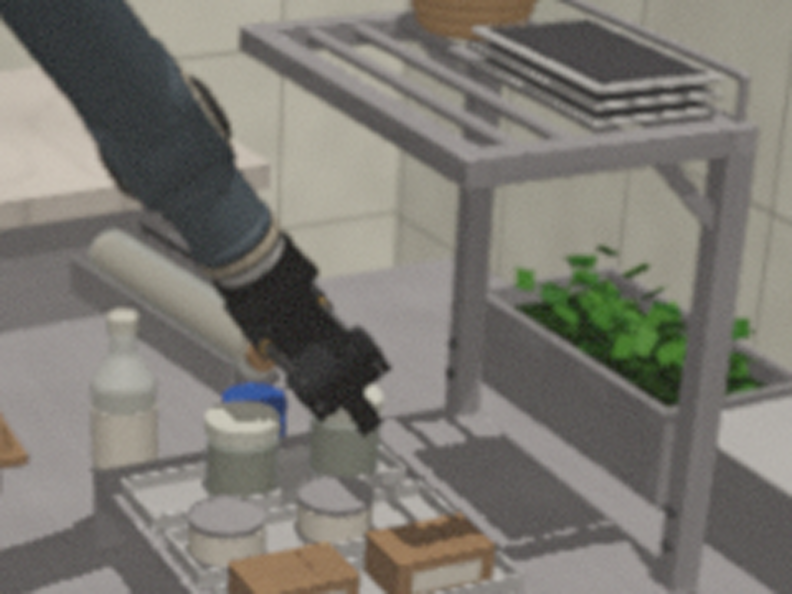

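```bash
cat > kin.py <<'E'
import numpy as np, itertools
from scipy.optimize import least_squares
from scipy.spatial.transform import Rotation as R
Q=np.array([[-1.1849,.4694,-.0486,1.5336,.0241,1.141,-.0823],[-.32,.21,.44,.92,-.09,1.99,1.64],[-.22,.3,.38,.63,-.12,1.99,1.63],[-.22,.33,.5,.28,-.24,1.99,1.61],[-.86,-.19,.34,1.41,.39,1.43,1.02],[-.89,-.15,.14,1.97,.54,.99,.51],[-.89,.11,.14,2.14,.72,.65,.18],[-.76,.41,.21,1.99,.77,.38,.21],[-.79,.41,.25,2.02,.81,.35,.155]])
P=np.array([[.2718,.6173,.2386],[.5449,-.0358,.691],[.6017,-.0371,.7651],[.5929,-.0212,.903],[.5059,.0849,.6876],[.4653,.2027,.4172],[.4924,.2449,.2445],[.6329,.2502,.1561],[.6265,.2465,.1523]])
Z=np.array([[0,0,-1],[.043,-.013,-.999],[.237,-.031,-.971],[.537,-.047,-.842],[.54,-.062,-.84],[.535,-.061,-.843],[.526,-.065,-.848],[.544,-.05,-.838],[.554,-.044,-.832]])
def fk(q,L,s,full=False):
    h,l1,l2,d,a=L
    r=R.from_euler('z',s[0]*q[0])*R.from_euler('y',q[1]); p=np.array([0,0,h])
    r=r*R.from_euler('z',s[1]*q[2]); p=p+r.apply([a,0,l1]); e=p
    r=r*R.from_euler('y',q[3])*R.from_euler('z',s[2]*q[4]); p=p+r.apply([-a,0,l2]); w=p
    r=r*R.from_euler('y',q[5])*R.from_euler('z',s[3]*q[6]); p=p+r.apply([0,0,d])
    return (p,r.as_matrix(),e,w) if full else (p,r.as_matrix())
def fit():
    best=None
    for s in itertools.product([1,-1],repeat=3):
        s=(*s,-1)
        def f(L): 
            o=[]
            for q,p,z in zip(Q,P,Z):
                a,m=fk(q,L,s); o+=list(a-p)+list(.2*(m[:,2]-z))
            return o
        r=least_squares(f,[.3,.45,.45,.3,0]); 
        if best is None or r.cost<best[0]: best=(r.cost,s,r.x,np.array(r.fun).reshape(-1,6))
    return best
if __name__=='__main__':
    b=fit();print(b[0],b[1],b[2].round(4));print(b[3].round(3))
    print(fk(Q[8],b[2],b[1])[1].round(3)); print([v.round(3) for v in fk(Q[8],b[2],b[1],True)[2:]])
E
python3 kin.py
```

```text
0.004511375000727342 (-1, -1, -1, -1) [ 0.315   0.5331  0.4719  0.3537 -0.0119]
[[-0.046 -0.004 -0.005 -0.    -0.     0.   ]
 [-0.01   0.039 -0.008 -0.001  0.    -0.   ]
 [ 0.004  0.04  -0.003 -0.001 -0.    -0.   ]
 [ 0.025  0.039  0.006 -0.001 -0.001 -0.001]
 [ 0.005  0.025 -0.001  0.     0.     0.   ]
 [ 0.001  0.014 -0.001  0.001  0.     0.001]
 [-0.005  0.004 -0.001 -0.    -0.002  0.   ]
 [-0.009  0.013  0.007  0.     0.002  0.   ]
 [-0.008  0.008  0.005 -0.    -0.    -0.   ]]
[[-0.109 -0.826  0.553]
 [-0.994  0.101 -0.045]
 [-0.018 -0.554 -0.832]]
[array([0.14 , 0.146, 0.809]), array([0.423, 0.271, 0.452])]
```

```bash
cat > kin2.py <<'E'
from kin import *
s=(-1,-1,-1,-1)
def fk2(q,L,full=False):
    # offset vectors after joints 1,2/3,4/5,6
    o1,o2,o3,o4=[L[0],L[1],L[2]],[L[3],L[4],L[5]],[L[6],L[7],L[8]],[L[9],L[10],L[11]]
    r=R.from_euler('z',-q[0]); p=r.apply(o1); r=r*R.from_euler('y',q[1])*R.from_euler('z',-q[2]); p=p+r.apply(o2);e=p
    r=r*R.from_euler('y',q[3])*R.from_euler('z',-q[4]); p=p+r.apply(o3);w=p
    r=r*R.from_euler('y',q[5]); p=p+r.apply(o4); r=r*R.from_euler('z',-q[6])
    return p,r.as_matrix(),e,w
def f(L):
    return np.concatenate([fk2(q,L)[0]-p for q,p in zip(Q,P)]+[.03*np.array([L[0],L[1],L[3],L[4],L[6],L[7],L[9],L[10]])])
res=least_squares(f,[0,0,.3,0,0,.5,0,0,.47,0,0,.35]); L=res.x
if __name__=='__main__':
    print(L.round(3)); print(res.fun[:27].reshape(-1,3).round(4))
    lo=np.array([-2.59,-.33,-1.39,.1,-1.04,.21,-2.66]);hi=np.array([2.59,1.99,1.29,2.45,4.18,1.99,2.66])
    q=Q[8].copy();p0,M0,_,_=fk2(q,L)
    def go(t,q):
        g=lambda x:np.concatenate([(fk2(x,L)[0]-t)/.01,(fk2(x,L)[1]-M0).ravel()/.01,(x-q)*.02])
        return least_squares(g,q,bounds=(lo,hi)).x
    for dz in (0,-.015,.01):
        q=Q[8].copy()
        for i in range(11):
            t=p0+[-.01*i,0.0004*i,dz]; q=go(t,q); 
            if i%5==0:
                a=fk2(q,L); print(dz,i,q.round(2),'err',(a[0]-t).round(4),a[1][:,2].round(3),'wrist',a[3].round(3))
E
python3 kin2.py
```

```text
[ 0.001 -0.023  0.237 -0.001 -0.015  0.551  0.002 -0.002  0.47   0.002
 -0.002  0.292]
[[-0.0001 -0.0001 -0.0009]
 [ 0.001   0.0001  0.0006]
 [-0.0001  0.0006  0.001 ]
 [-0.0001 -0.0001 -0.0011]
 [-0.0012  0.0004 -0.0006]
 [ 0.0024 -0.0011  0.002 ]
 [ 0.0015 -0.0021 -0.0013]
 [-0.0016  0.0033  0.0013]
 [-0.0009 -0.0008 -0.001 ]]
0 0 [-0.79  0.41  0.25  2.02  0.81  0.35  0.16] err [0. 0. 0.] [ 0.553 -0.045 -0.832] wrist [0.463 0.261 0.393]
0 5 [-0.9   0.36  0.31  2.12  0.89  0.35  0.02] err [0. 0. 0.] [ 0.553 -0.045 -0.832] wrist [0.413 0.263 0.393]
0 10 [-1.01  0.3   0.34  2.21  0.97  0.37 -0.11] err [0. 0. 0.] [ 0.553 -0.045 -0.832] wrist [0.362 0.265 0.393]
-0.015 0 [-0.81  0.44  0.28  2.03  0.84  0.31  0.11] err [0. 0. 0.] [ 0.553 -0.045 -0.832] wrist [0.463 0.261 0.378]
-0.015 5 [-0.94  0.39  0.35  2.13  0.92  0.31 -0.02] err [0. 0. 0.] [ 0.553 -0.045 -0.832] wrist [0.413 0.263 0.378]
-0.015 10 [-1.06  0.34  0.41  2.22  1.    0.32 -0.16] err [0. 0. 0.] [ 0.553 -0.045 -0.832] wrist [0.362 0.265 0.378]
0.01 0 [-0.78  0.39  0.23  2.01  0.79  0.37  0.18] err [-0.  0. -0.] [ 0.553 -0.045 -0.832] wrist [0.463 0.261 0.403]
0.01 5 [-0.88  0.34  0.28  2.11  0.86  0.38  0.05] err [0. 0. 0.] [ 0.553 -0.045 -0.832] wrist [0.413 0.263 0.403]
0.01 10 [-0.98  0.28  0.31  2.2   0.94  0.4  -0.08] err [0. 0. 0.] [ 0.553 -0.045 -0.832] wrist [0.363 0.265 0.403]
```

```bash
python3 -m creep '{"grip":[80,80,80,80,80],"slide":[[0,0,0],[0,0,0],[0.15,0,0.16],[0.15,0,0.16],[0,0,0]],"yaw":[0,0,-0.2,0,0]}' 25
python3 st.py
```

```text
t: 8.32
eef_pos: [0.6221, 0.2491, 0.1286]
tcp_rot: [0.289, 0.037, 0.956, -0.01]
wrist_force: [-0.3, 0.2, 0.3]
finger_gap: 0.0799
t 8.32 p [0.6221 0.2491 0.1286] q [-0.83  0.44  0.29  2.05  0.88  0.3   0.1 ] F [-0.3  0.2  0.3] gap 0.0799
X [-0.83   0.065 -0.555] Y [0.076 0.997 0.002] Z [ 0.553 -0.041 -0.832]
```

```bash
python3 -m creep '{"grip":[80,80,80,70,55],"slide":[[-0.08,-0.04,-0.11],[-0.08,0,-0.11],[0,0,0],[0,0,0],[0,0,0]],"yaw":[0,0,0,0,0]}' 25
python3 -m creep '{"grip":[55,55,55,55,55],"slide":[[0,0,0],[0,0,0],[0,0,0],[0,0,0],[0,0,0]],"yaw":[0,0,0,0,0]}'
python3 st.py
```

```text
t: 8.95
eef_pos: [0.6233, 0.2472, 0.1446]
tcp_rot: [0.29, 0.037, 0.956, -0.009]
wrist_force: [0.7, 0.5, -0.2]
finger_gap: 0.0668
t: 9.57
eef_pos: [0.6234, 0.2459, 0.1445]
tcp_rot: [0.29, 0.038, 0.956, -0.01]
wrist_force: [-1.2, -0.6, 0.7]
finger_gap: 0.0625
t 9.57 p [0.6234 0.2459 0.1445] q [-0.8   0.42  0.26  2.04  0.85  0.33  0.15] F [-1.2 -0.6  0.7] gap 0.0625
X [-0.829  0.066 -0.556] Y [0.078 0.997 0.002] Z [ 0.554 -0.042 -0.831]
```

```bash
python3 -m creep '{"grip":[55,55,55,55,55],"slide":[[0.13,0,-0.09],[0.13,0,-0.09],[0.13,0,-0.09],[0.13,0,-0.09],[0.13,0,-0.09]],"yaw":[0,0,0,0,0]}'
python3 st.py
```

```text
t: 10.2
eef_pos: [0.5821, 0.2477, 0.1449]
tcp_rot: [0.29, 0.038, 0.956, -0.012]
wrist_force: [3.4, -1.3, -2.1]
finger_gap: 0.0626
t 10.2 p [0.5821 0.2477 0.1449] q [-0.9   0.37  0.31  2.11  0.91  0.33  0.04] F [ 3.4 -1.3 -2.1] gap 0.0626
X [-0.828  0.066 -0.556] Y [0.08  0.997 0.   ] Z [ 0.554 -0.044 -0.831]
```

```bash
python3 -m creep '{"grip":[55,55,55,55,55],"slide":[[0.13,0,-0.09],[0.13,0,-0.09],[0.13,0,-0.09],[0.13,0,-0.09],[0.08,0,-0.05]],"yaw":[0,0,0,0,0]}'
python3 st.py;python3 - <<'E'
from h import *
c=cap('side');save(c,'s3',(230,130,410,265),4.4)
E
```

```text
t: 10.82
eef_pos: [0.5429, 0.2494, 0.1449]
tcp_rot: [0.29, 0.039, 0.956, -0.013]
wrist_force: [4.4, -2.6, -1.6]
finger_gap: 0.0624
t 10.82 p [0.5429 0.2494 0.1449] q [-0.98  0.33  0.34  2.18  0.97  0.35 -0.07] F [ 4.4 -2.6 -1.6] gap 0.0624
X [-0.829  0.066 -0.556] Y [ 0.081  0.997 -0.002] Z [ 0.554 -0.047 -0.831]
```

View pics/s3.png

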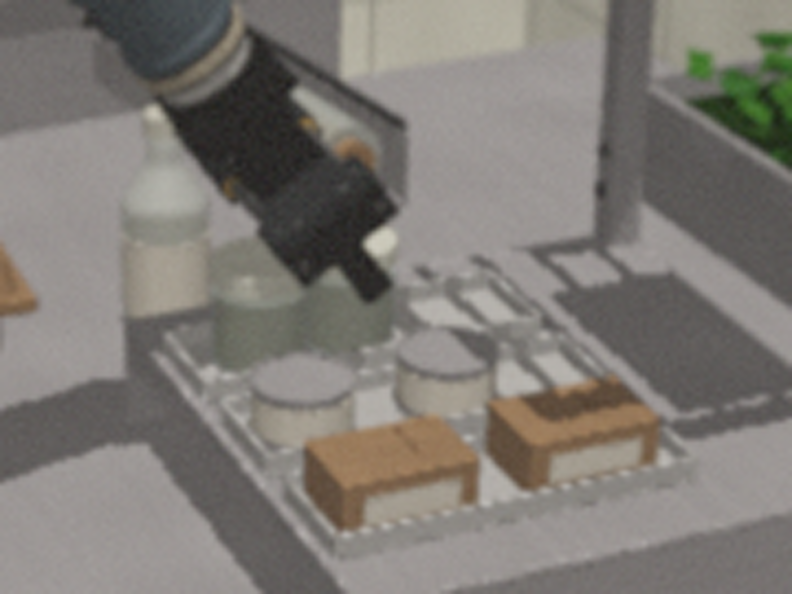

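```bash
python3 -m creep '{"grip":[55,55,55,55,55],"slide":[[0.05,0,-0.033],[0.05,0,-0.033],[0.05,0,-0.033],[0.05,0,-0.033],[0.03,0,-0.02]],"yaw":[0,0,0,0,0]}'
python3 st.py
```

```text
t: 11.5
eef_pos: [0.5286, 0.25, 0.1449]
tcp_rot: [0.29, 0.039, 0.956, -0.013]
wrist_force: [3.7, -2.0, -2.6]
finger_gap: 0.0623
t 11.5 p [0.5286 0.25   0.1449] q [-1.02  0.32  0.35  2.21  0.99  0.36 -0.11] F [ 3.7 -2.  -2.6] gap 0.0623
X [-0.828  0.067 -0.556] Y [ 0.083  0.997 -0.003] Z [ 0.554 -0.048 -0.831]
```

```bash
python3 -m creep '{"grip":[55,55,55,55,55],"slide":[[0.025,0,-0.016],[0.025,0,-0.016],[0.025,0,-0.016],[0.025,0,-0.016],[0.0,0,0]],"yaw":[0,0,0,0,0]}'
python3 st.py
```

```text
t: 12.12
eef_pos: [0.5244, 0.2502, 0.1461]
tcp_rot: [0.292, 0.039, 0.956, -0.014]
wrist_force: [3.5, -2.7, -3.2]
finger_gap: 0.0629
t 12.12 p [0.5244 0.2502 0.1461] q [-1.03  0.31  0.36  2.22  1.    0.37 -0.13] F [ 3.5 -2.7 -3.2] gap 0.0629
X [-0.827  0.067 -0.559] Y [ 0.083  0.997 -0.003] Z [ 0.557 -0.049 -0.829]
```

```bash
python3 -m creep '{"grip":[55,55,55,55,55],"slide":[[0.025,0,-0.012],[0.025,0,-0.012],[0.025,0,-0.012],[0,0,0],[0.0,0,0]],"yaw":[0,0,0,0,0]}'
python3 st.py;python3 - <<'E'
from h import *
c=cap('side');save(c,'s4',(255,165,355,240),8)
t=cap('top');save(t,'t4',(200,160,300,280),5)
a=cv2.imread('pics/s4.png');b=cv2.imread('pics/t4.png');print(a.shape,b.shape)
cv2.imwrite('pics/m4.png',np.hstack([cv2.resize(a,(480,360)),cv2.resize(b,(300,360))]))
E
```

```text
t: 12.75
eef_pos: [0.5237, 0.2503, 0.1473]
tcp_rot: [0.294, 0.04, 0.955, -0.014]
wrist_force: [3.9, -3.7, -2.5]
finger_gap: 0.0623
t 12.75 p [0.5237 0.2503 0.1473] q [-1.04  0.31  0.36  2.22  1.02  0.37 -0.14] F [ 3.9 -3.7 -2.5] gap 0.0623
X [-0.824  0.067 -0.563] Y [ 0.084  0.996 -0.003] Z [ 0.561 -0.05  -0.826]
(600, 800, 3) (600, 500, 3)
```

View pics/m4.png

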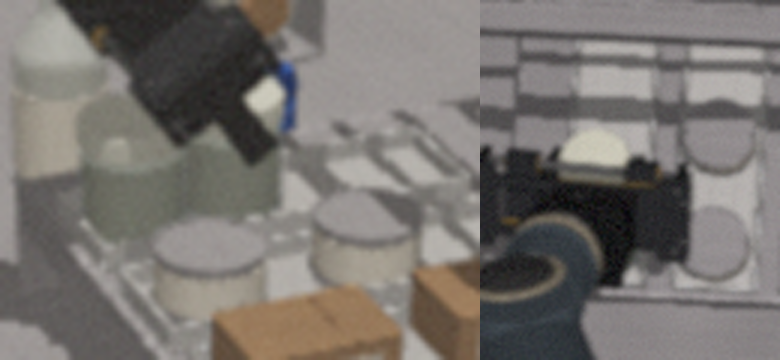

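```bash
python3 -m creep '{"grip":[70,80,87,87,87],"slide":[[0,0,0],[0,0,0],[0,0,-0.3],[0,0,-0.8],[0,0,-1]],"yaw":[0,0,0,0,0]}'
python3 st.py
python3 - <<'E'
from kin2 import *
lo=np.array([-2.59,-.33,-1.39,.1,-1.04,.21,-2.66]);hi=np.array([2.59,1.99,1.29,2.45,4.18,1.99,2.66])
from rig import env
q=env.get_state()['q'];p0,M0,_,_=fk2(q,L)
def go(t,q):
    g=lambda x:np.concatenate([(fk2(x,L)[0]-t)/.01,(fk2(x,L)[1]-M0).ravel()/.01,(x-q)*.02])
    return least_squares(g,q,bounds=(lo,hi)).x
for W in ([.42,.1,.32],[.42,-.1,.32],[.42,-.38,.25],[.443,-.382,.12],[.443,-.382,.25],[.45,-.1,.32],[.45,.15,.3],[.5,.248,.25],[.592,.2455,.15]):
    a=fk2(q,L)[0]
    for k in np.linspace(.2,1,5): q=go(a+(np.array(W)-a)*k,q)
    b=fk2(q,L); print(W,q.round(2),'err',(b[0]-W).round(3),b[1][:,2].round(2))
E
```

```text
t: 13.48
eef_pos: [0.4603, 0.2589, 0.235]
tcp_rot: [0.292, 0.036, 0.956, -0.012]
wrist_force: [-0.3, 1.7, 0.4]
finger_gap: 0.0867
t 13.47 p [0.4603 0.2589 0.235 ] q [-1.09  0.08  0.25  2.22  0.81  0.63  0.03] F [-0.3  1.7  0.4] gap 0.0867
X [-0.827  0.062 -0.559] Y [ 0.077  0.997 -0.002] Z [ 0.557 -0.045 -0.829]
[0.42, 0.1, 0.32] [-1.02 -0.32  0.35  2.3   0.72  0.8   0.41] err [ 0.  0. -0.] [ 0.56 -0.04 -0.83]
[0.42, -0.1, 0.32] [-0.22 -0.33  0.29  2.31  0.17  0.56  1.47] err [ 0.  0. -0.] [ 0.56 -0.04 -0.83]
[0.42, -0.38, 0.25] [-0.49 -0.13  1.29  2.17 -0.48  0.6   2.66] err [-0.023  0.041  0.035] [ 0.56 -0.05 -0.83]
[0.443, -0.382, 0.12] [-0.56 -0.16  1.29  2.33 -0.49  0.42  2.66] err [-0.06   0.091  0.107] [ 0.55 -0.06 -0.83]
[0.443, -0.382, 0.25] [-0.5  -0.09  1.29  2.15 -0.52  0.61  2.66] err [-0.027  0.048  0.041] [ 0.56 -0.05 -0.83]
[0.45, -0.1, 0.32] [-0.12 -0.25  0.22  2.26  0.07  0.53  1.56] err [ 0. -0. -0.] [ 0.56 -0.04 -0.83]
[0.45, 0.15, 0.3] [-0.09 -0.13 -0.5   2.22  0.53  0.62  0.52] err [-0. -0.  0.] [ 0.56 -0.04 -0.83]
[0.5, 0.248, 0.25] [-0.23  0.14 -0.58  2.12  0.89  0.69  0.07] err [-0. -0.  0.] [ 0.56 -0.04 -0.83]
[0.592, 0.2455, 0.15] [-0.27  0.4  -0.44  2.06  1.23  0.58 -0.17] err [ 0. -0.  0.] [ 0.56 -0.04 -0.83]
```

```bash
cat > srch.py <<'E'
from kin2 import *
lo=np.array([-2.59,-.33,-1.39,.1,-1.04,.21,-2.66])+.03;hi=np.array([2.59,1.99,1.29,2.45,4.18,1.99,2.66])-.03
def Rt(tau,al,flip=1):
    z=np.array([np.sin(tau)*np.cos(al),np.sin(tau)*np.sin(al),-np.cos(tau)]); Y=np.array([-np.sin(al),np.cos(al),0])*flip; X=np.cross(Y,z)
    return np.column_stack([-Y,X,z])
def ik(t,M,q):
    g=lambda x:np.concatenate([(fk2(x,L)[0]-t)/.01,(fk2(x,L)[1]-M).ravel()/.02])
    r=least_squares(g,np.clip(q,lo+1e-3,hi-1e-3),bounds=(lo,hi),max_nfev=60); return r.x,r.cost
if __name__=='__main__':
    rng=np.random.default_rng(0)
    for tau,al,fl in [(34,-5,1),(34,-5,-1),(27,-5,1),(27,-5,-1),(27,-25,1),(27,-25,-1),(34,-25,1)]:
        M=Rt(np.radians(tau),np.radians(al),fl)
        for nm,t in (('pick',[.443,-.382,.122]),('place',[.592,.2455,.15])):
            sol=[]
            for k in range(25):
                q,c=ik(np.array(t),M,np.clip(rng.uniform(lo,hi)*.7+.3*np.array([0,.3,0,2,.5,.6,0]),lo,hi))
                if c<1e-2 and not any(np.abs(q-s).max()<.3 for s in sol): sol.append(q)
            print(tau,al,fl,nm,len(sol),*[s.round(2) for s in sol[:5]],sep='\n  ' if sol else ' ')
E
timeout 500 python3 srch.py
```

```text
34
  -5
  1
  pick
  2
  [ 1.81  0.82 -1.35  2.14  1.18  0.47  1.24]
  [ 1.69  0.63 -1.12  2.14  0.78  0.27  1.58]
34
  -5
  1
  place
  5
  [-0.03  0.47 -0.74  2.05  1.33  0.72 -0.23]
  [-0.6   0.37 -0.03  2.08  1.07  0.45 -0.08]
  [-1.16  0.44  0.67  2.1   0.42  0.24  0.5 ]
  [-0.35  0.39 -0.34  2.07  1.19  0.55 -0.16]
  [ 0.25  0.68 -1.19  2.04  1.5   1.02 -0.27]
34
  -5
  -1
  pick
  3
  [ 1.26  0.41 -0.51  2.15 -0.82  0.26 -0.06]
  [ 1.77  0.74 -1.26  2.14  1.06  0.38 -1.81]
  [ 1.67  0.61 -1.08  2.14  0.67  0.25 -1.47]
34
  -5
  -1
  place
  2
  [-1.17  0.44  0.68  2.1   0.4   0.24 -2.63]
  [-1.37  0.56  1.    2.1  -0.48  0.24 -1.79]
27
  -5
  1
  pick
  4
  [ 1.3   0.43 -0.63  2.09 -0.12  0.32  2.35]
  [ 1.55  0.55 -0.97  2.08  0.48  0.37  1.81]
  [ 1.7   0.7  -1.23  2.08  0.9   0.51  1.44]
  [ 1.13  0.39 -0.41  2.1  -0.42  0.34  2.63]
27
  -5
  1
  place
  4
  [-0.51  0.38 -0.11  2.    0.74  0.5   0.28]
  [ 0.08  0.52 -0.87  1.98  1.14  0.78 -0.02]
  [-0.89  0.39  0.37  2.02  0.37  0.4   0.6 ]
  [-0.25  0.41 -0.43  1.99  0.92  0.59  0.13]
27
  -5
  -1
  pick
  5
  [ 1.42  0.4
[... 702 characters left out ...]
2]
  [-0.29  0.46 -0.46  1.92  0.92  0.82 -0.21]
  [-1.27  0.55  0.85  1.95 -0.03  0.53  0.6 ]
27
  -25
  -1
  pick
  3
  [ 1.24  0.4  -0.66  2.15  0.57  0.24 -1.85]
  [ 0.56  0.33  0.17  2.17 -0.77  0.26 -0.59]
  [ 1.41  0.47 -0.88  2.14  0.89  0.32 -2.14]
27
  -25
  -1
  place
  2
  [-1.35  0.62  0.99  1.96 -0.24  0.54 -2.35]
  [-1.22  0.53  0.78  1.95  0.06  0.53 -2.62]
34
  -25
  1
  pick
  2
  [ 1.53  0.51 -0.99  2.22  1.51  0.26  0.43]
  [ 1.72  0.74 -1.33  2.21  1.59  0.56  0.46]
34
  -25
  1
  place
  4
  [-0.26  0.48 -0.55  1.96  1.15  0.89 -0.43]
  [-0.53  0.43 -0.21  1.98  1.02  0.76 -0.35]
  [-0.82  0.43  0.16  1.99  0.85  0.63 -0.23]
  [ 0.03  0.63 -0.98  1.95  1.32  1.12 -0.51]
```

```bash
python3 -m creep '{"grip":[87,87,87,87,87],"slide":[[-0.2,0,-0.9],[-0.3,-0.8,-0.6],[0,-1,-0.2],[0,-1,0],[0,-1,0]],"yaw":[0,0,0,0,0]}'
python3 st.py
python3 -m creep '{"grip":[87,87,87,87,87],"slide":[[0,-1,0],[0,-1,0],[0,-0.8,0],[0,0,0],[0,0,0]],"yaw":[0,0,0,0,0]}'
python3 st.py
```

```text
t: 14.1
eef_pos: [0.4158, 0.0877, 0.3292]
tcp_rot: [0.294, 0.027, 0.955, -0.0]
wrist_force: [0.7, 0.2, -0.1]
finger_gap: 0.0869
t 14.1 p [0.4158 0.0877 0.3292] q [-0.81 -0.33  0.22  2.3   0.61  0.75  0.56] F [ 0.7  0.2 -0.1] gap 0.0869
X [-0.826  0.051 -0.562] Y [0.051 0.999 0.015] Z [ 0.562 -0.016 -0.827]
t: 14.72
eef_pos: [0.4056, 0.0169, 0.3258]
tcp_rot: [0.281, 0.026, 0.959, 0.002]
wrist_force: [-0.1, 0.0, 0.9]
finger_gap: 0.0871
t 14.72 p [0.4056 0.0169 0.3258] q [-0.03 -0.33 -0.16  2.31  0.11  0.61  1.25] F [-0.1  0.   0.9] gap 0.0871
X [-0.841  0.052 -0.539] Y [0.05  0.999 0.018] Z [ 0.539 -0.012 -0.842]
```

```bash
python3 -m creep '{"grip":[87,87,87,87,87],"slide":[[-0.5,-0.3,0.6],[-0.2,-0.8,0.4],[-0.1,-0.9,0.2],[0,-0.9,0.2],[0,-0.9,0.2]],"yaw":[0,0,0,0,0]}'
python3 st.py
```

```text
t: 15.35
eef_pos: [0.476, -0.1742, 0.2825]
tcp_rot: [0.288, 0.019, 0.957, 0.004]
wrist_force: [1.0, 0.9, 0.1]
finger_gap: 0.0871
t 15.35 p [ 0.476  -0.1742  0.2825] q [-0.16 -0.1   0.52  2.24 -0.34  0.46  2.17] F [1.  0.9 0.1] gap 0.0871
X [-0.834  0.038 -0.551] Y [0.033 0.999 0.018] Z [ 0.551 -0.003 -0.834]
```

```bash
python3 -m creep '{"grip":[87,87,87,87,87],"slide":[[0.74,0.71,0.25],[0.74,0.71,0.25],[0.7,0,0],[0.7,0,0],[0.7,0,0]],"yaw":[0,0,0,0,0]}'
python3 st.py
```

```text
t: 15.98
eef_pos: [0.409, -0.1105, 0.2266]
tcp_rot: [0.29, 0.021, 0.957, -0.005]
wrist_force: [-0.1, -0.4, 0.3]
finger_gap: 0.0868
t 15.97 p [ 0.409  -0.1105  0.2266] q [ 0.54 -0.14 -0.26  2.44 -0.57  0.31  2.3 ] F [-0.1 -0.4  0.3] gap 0.0868
X [-0.831  0.037 -0.555] Y [0.042 0.999 0.003] Z [ 0.554 -0.021 -0.832]
```

```bash
python3 -m creep '{"grip":[87,87,87,87,87],"slide":[[0.7,0,0.1],[0.7,0,0.1],[0.7,0,0.1],[0.7,0,0.1],[0.5,0,0.1]],"yaw":[0,0,0,0,0]}'
python3 st.py
```

```text
t: 16.6
eef_pos: [0.3765, -0.124, 0.2001]
tcp_rot: [0.254, 0.019, 0.967, -0.005]
wrist_force: [0.5, -0.3, -0.1]
finger_gap: 0.0868
t 16.6 p [ 0.3765 -0.124   0.2001] q [ 1.38 -0.15 -0.93  2.45 -0.83  0.42  2.66] F [ 0.5 -0.3 -0.1] gap 0.0868
X [-0.871  0.034 -0.491] Y [ 0.039  0.999 -0.001] Z [ 0.49  -0.02  -0.871]
```

```bash
python3 -m creep '{"grip":[87,87,87,87,87],"slide":[[0.6,0.1,0],[0.6,0.1,0],[0.6,0.1,0],[0,0,0],[0,0,0]],"yaw":[0,0,0,0,0]}'
python3 st.py
cat > sim.py <<'E'
import sys,json
from srch import *
from rig import env
lo2,hi2=lo-.03,hi+.03
def path(q,M,pts,w=.05):
    a=fk2(q,L)[0]
    for W in pts:
        n=max(2,int(np.linalg.norm(np.array(W)-a)/.03)); 
        for k in range(1,n+1):
            t=a+(np.array(W)-a)*k/n
            g=lambda x:np.concatenate([(fk2(x,L)[0]-t)/.01,(fk2(x,L)[1]-M).ravel()/.02,(x-q)*w])
            q=least_squares(g,np.clip(q,lo2+1e-4,hi2-1e-4),bounds=(lo2,hi2)).x
        b=fk2(q,L); print(W,q.round(2),'err',(b[0]-W).round(3),'Z',b[1][:,2].round(2)); a=np.array(W)
    return q
if __name__=='__main__':
    q=env.get_state()['q']; path(q,fk2(q,L)[1],json.loads(sys.argv[1]))
E
python3 sim.py '[[0.42,-0.2,0.25],[0.42,-0.38,0.25],[0.443,-0.382,0.125],[0.45,-0.38,0.25],[0.45,-0.1,0.28],[0.48,0.15,0.28],[0.5,0.248,0.25],[0.592,0.2455,0.15]]'
```

```text
t: 17.23
eef_pos: [0.3499, -0.1244, 0.1997]
tcp_rot: [0.223, 0.016, 0.975, -0.001]
wrist_force: [0.6, -0.0, 0.7]
finger_gap: 0.0868
t 17.23 p [ 0.3499 -0.1244  0.1997] q [ 1.46 -0.2  -0.93  2.45 -0.78  0.53  2.66] F [ 0.6 -0.   0.7] gap 0.0868
X [-0.9    0.03  -0.435] Y [0.031 1.    0.006] Z [ 0.435 -0.008 -0.9  ]
[0.42, -0.2, 0.25] [ 1.54 -0.03 -1.01  2.2  -0.43  0.59  2.37] err [-0.  0.  0.] Z [ 0.44 -0.01 -0.9 ]
[0.42, -0.38, 0.25] [ 1.56  0.26 -0.85  1.97 -0.17  0.66  2.41] err [-0.  0. -0.] Z [ 0.44 -0.01 -0.9 ]
[0.443, -0.382, 0.125] [ 1.36  0.45 -0.71  2.06 -0.02  0.38  2.31] err [-0. -0.  0.] Z [ 0.44 -0.01 -0.9 ]
[0.45, -0.38, 0.25] [ 1.45  0.28 -0.8   1.93 -0.13  0.66  2.34] err [ 0.  0. -0.] Z [ 0.44 -0.01 -0.9 ]
[0.45, -0.1, 0.28] [ 1.32 -0.15 -1.01  2.19 -0.42  0.64  2.12] err [ 0. -0. -0.] Z [ 0.44 -0.01 -0.9 ]
[0.48, 0.15, 0.28] [ 1.2  -0.33 -1.39  2.12 -0.35  0.66  1.52] err [-0.016 -0.007  0.011] Z [ 0.44 -0.   -0.9 ]
[0.5, 0.248, 0.25] [ 1.02 -0.33 -1.39  2.11 -0.24  0.66  1.27] err [-0.062 -0.041  0.046] Z [ 0.45  0.02 -0.89]
[0.592, 0.2455, 0.15] [ 1.12 -0.33 -1.39  2.19 -0.38  0.55  1.48] err [-0.146 -0.076  0.118] Z [ 0.47  0.03 -0.88]
```

```bash
python3 -m creep '{"grip":[87,87,87,87,87],"slide":[[-0.4,-0.9,-0.3],[-0.4,-1,-0.05],[-0.4,-1,0],[-0.3,-1,0],[-0.2,-0.8,0]],"yaw":[0,0,0,0,0]}'
python3 st.py
```

```text
t: 17.85
eef_pos: [0.4153, -0.3645, 0.252]
tcp_rot: [0.223, 0.011, 0.975, -0.001]
wrist_force: [0.3, 0.6, 0.2]
finger_gap: 0.0868
t 17.85 p [ 0.4153 -0.3645  0.252 ] q [ 1.54  0.23 -0.83  2.   -0.21  0.66  2.45] F [0.3 0.6 0.2] gap 0.0868
X [-0.901  0.022 -0.434] Y [0.023 1.    0.003] Z [ 0.434 -0.007 -0.901]
```

```bash
python3 -m creep '{"grip":[87,87,87,87,87],"slide":[[0.11,-0.12,0.6],[0.11,-0.12,0.6],[0.11,-0.1,0.4],[0,0,0],[0,0,0]],"yaw":[0,0,0,0,0]}'
python3 st.py
python3 - <<'E'
from h import *
c=cap('side');save(c,'s5',(320,240,520,390),4)
E
```

```text
t: 18.48
eef_pos: [0.4384, -0.3863, 0.1706]
tcp_rot: [0.225, 0.013, 0.974, -0.0]
wrist_force: [-0.3, -0.2, 0.0]
finger_gap: 0.0874
t 18.48 p [ 0.4384 -0.3863  0.1706] q [ 1.42  0.39 -0.75  2.03 -0.09  0.48  2.37] F [-0.3 -0.2  0. ] gap 0.0874
X [-0.899  0.025 -0.438] Y [0.026 1.    0.005] Z [ 0.438 -0.007 -0.899]
```

View pics/s5.png

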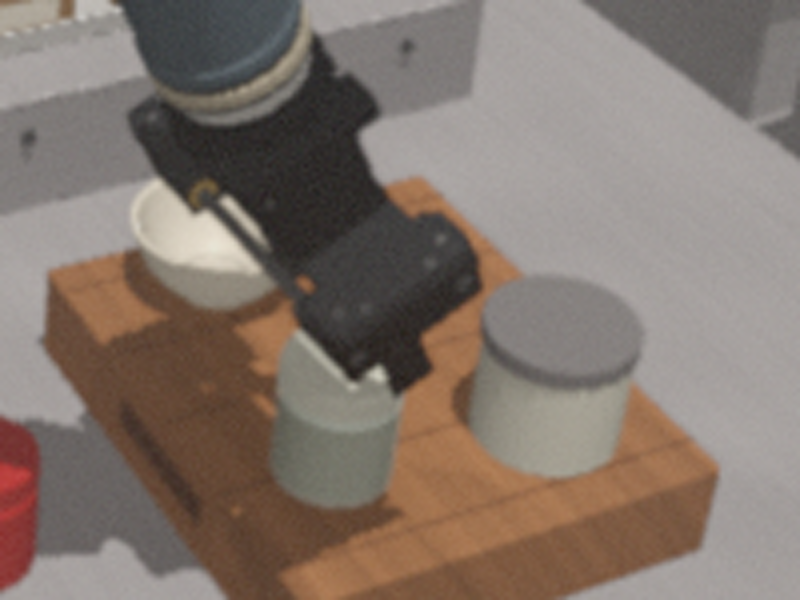

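```bash
python3 -m creep '{"grip":[87,87,87,87,87],"slide":[[0.12,0.03,0.32],[0.12,0.03,0.32],[0.12,0.02,0.32],[0,0,0],[0,0,0]],"yaw":[0,0,0,0,0]}' 25
python3 st.py
```

```text
t: 19.15
eef_pos: [0.4451, -0.3844, 0.125]
tcp_rot: [0.228, 0.013, 0.974, -0.005]
wrist_force: [-0.4, 0.3, -0.1]
finger_gap: 0.0868
t 19.15 p [ 0.4451 -0.3844  0.125 ] q [ 1.35  0.46 -0.69  2.07 -0.04  0.36  2.34] F [-0.4  0.3 -0.1] gap 0.0868
X [-0.896  0.022 -0.443] Y [ 0.027  1.    -0.005] Z [ 0.443 -0.016 -0.896]
```

```bash
python3 -m creep '{"grip":[87,87,78,70,55],"slide":[[0.06,0.02,0.1],[0.06,0.02,0.08],[0,0,0],[0,0,0],[0,0,0]],"yaw":[0,0,0,0,0]}' 25
python3 -m creep '{"grip":[55,55,55,55,55],"slide":[[0,0,0],[0,0,0],[0,0,0],[0,0,0],[0,0,0]],"yaw":[0,0,0,0,0]}'
python3 st.py; for P in '[[0.45,-0.38,0.3],[0.52,-0.15,0.35],[0.52,0.0,0.35],[0.5,0.15,0.35],[0.5,0.248,0.28],[0.592,0.2455,0.15]]' '[[0.45,-0.38,0.3],[0.42,-0.1,0.3],[0.39,0.0,0.33],[0.42,0.08,0.33],[0.46,0.248,0.28],[0.592,0.2455,0.15]]'; do python3 sim.py "$P"; done
```

```text
t: 19.77
eef_pos: [0.4441, -0.3833, 0.1155]
tcp_rot: [0.228, 0.013, 0.973, -0.007]
wrist_force: [-0.8, -1.0, 0.3]
finger_gap: 0.0671
t: 20.4
eef_pos: [0.4442, -0.3837, 0.1156]
tcp_rot: [0.229, 0.013, 0.973, -0.007]
wrist_force: [-1.0, -0.3, -0.1]
finger_gap: 0.0624
t 20.4 p [ 0.4442 -0.3837  0.1156] q [ 1.34  0.47 -0.68  2.08 -0.03  0.33  2.34] F [-1.  -0.3 -0.1] gap 0.0624
X [-0.895  0.022 -0.445] Y [ 0.028  1.    -0.008] Z [ 0.445 -0.019 -0.895]
[0.45, -0.38, 0.3] [ 1.48  0.22 -0.8   1.88 -0.18  0.75  2.37] err [ 0.  0. -0.] Z [ 0.44 -0.02 -0.9 ]
[0.52, -0.15, 0.35] [ 1.25 -0.   -0.98  1.95 -0.15  0.75  1.91] err [-0. -0.  0.] Z [ 0.44 -0.02 -0.9 ]
[0.52, 0.0, 0.35] [ 1.18 -0.11 -1.17  1.99 -0.11  0.74  1.59] err [-0. -0.  0.] Z [ 0.44 -0.02 -0.9 ]
[0.5, 0.15, 0.35] [ 1.02 -0.1  -1.39  1.97  0.13  0.77  1.08] err [-0. -0.  0.] Z [ 0.44 -0.02 -0.9 ]
[0.5, 0.248, 0.28] [ 0.36  0.25 -1.2   1.99  0.78  0.88  0.29] err [-0. -0.  0.] Z [ 0.44 -0.02 -0.9 ]
[0.592, 0.2455, 0.15] [ 0.14  0.55 -0.95  1.98  1.17  0.8   0.04] err [-0. -0.  0.] Z [ 0.44 -0.02 -0.9 ]
[0.45, -0.38, 0.3] [ 1.48  0.22 -0.8   1.88 -0.18  0.75  2.37] err [ 0.  0. -0.] Z [ 0.44 -0.02 -0.9 ]
[0.42, -0.1, 0.3] [ 1.35 -0.29 -0.92  2.21 -0.59  0.75  2.31] err [ 0. -0. -0.] Z [ 0.44 -0.02 -0.9 ]
[0.39, 0.0, 0.33] [ 0.23 -0.33 -0.3   2.25 -0.06  0.75  1.51] err [ 0. -0. -0.] Z [ 0.44 -0.02 -0.9 ]
[0.42, 0.08, 0.33] [ 0.25 -0.25 -0.53  2.18  0.04  0.74  1.22] err [-0. -0.  0.] Z [ 0.44 -0.02 -0.9 ]
[0.46, 0.248, 0.28] [ 0.09  0.08 -0.88  2.06  0.58  0.78  0.4 ] err [-0. -0.  0.] Z [ 0.44 -0.02 -0.9 ]
[0.592, 0.2455, 0.15] [-0.05  0.45 -0.67  1.99  1.02  0.66  0.13] err [-0. -0.  0.] Z [ 0.44 -0.02 -0.9 ]
```

```bash
python3 -m creep '{"grip":[55,55,55,55,55],"slide":[[-0.1,0,-0.2],[-0.34,0,-0.64],[-0.36,0,-0.7],[-0.36,0,-0.7],[-0.36,0.2,-0.6]],"yaw":[0,0,0,0,0]}'
python3 st.py
```

```text
t: 21.02
eef_pos: [0.4458, -0.3699, 0.2773]
tcp_rot: [0.224, 0.013, 0.975, -0.002]
wrist_force: [-0.4, -0.4, -2.4]
finger_gap: 0.0624
t 21.02 p [ 0.4458 -0.3699  0.2773] q [ 1.48  0.24 -0.82  1.93 -0.17  0.7   2.36] F [-0.4 -0.4 -2.4] gap 0.0624
X [-0.9    0.025 -0.436] Y [0.026 1.    0.002] Z [ 0.436 -0.01  -0.9  ]
```

```bash
python3 -m creep '{"grip":[55,55,55,55,55],"slide":[[-0.3,0.85,-0.2],[-0.3,0.85,-0.2],[-0.3,0.85,-0.2],[-0.3,0.85,-0.2],[-0.3,0.85,-0.2]],"yaw":[0,0,0,0,0]}'
python3 st.py; python3 sim.py '[[0.5,0.0,0.35],[0.49,0.15,0.35],[0.5,0.248,0.28],[0.592,0.2455,0.15]]'
```

```text
t: 21.65
eef_pos: [0.4965, -0.1528, 0.359]
tcp_rot: [0.222, 0.014, 0.975, -0.005]
wrist_force: [-0.6, -0.3, -2.3]
finger_gap: 0.0621
t 21.65 p [ 0.4965 -0.1528  0.359 ] q [ 1.33 -0.06 -0.97  1.96 -0.26  0.8   2.03] F [-0.6 -0.3 -2.3] gap 0.0621
X [-0.901  0.025 -0.433] Y [ 0.029  1.    -0.003] Z [ 0.433 -0.016 -0.901]
[0.5, 0.0, 0.35] [ 1.28 -0.21 -1.18  2.01 -0.29  0.78  1.77] err [-0. -0.  0.] Z [ 0.43 -0.02 -0.9 ]
[0.49, 0.15, 0.35] [ 1.23 -0.33 -1.38  1.97 -0.3   0.81  1.49] err [ 0. -0. -0.] Z [ 0.43 -0.02 -0.9 ]
[0.5, 0.248, 0.28] [ 1.03 -0.33 -1.39  2.06 -0.22  0.71  1.26] err [-0.054 -0.036  0.036] Z [ 0.45  0.01 -0.89]
[0.592, 0.2455, 0.15] [ 1.11 -0.33 -1.39  2.19 -0.36  0.56  1.47] err [-0.146 -0.077  0.118] Z [ 0.47  0.03 -0.88]
```

```bash
for P in '[[0.52,0.0,0.36],[0.52,0.1,0.36],[0.51,0.15,0.35],[0.5,0.248,0.28],[0.592,0.2455,0.15]]' '[[0.50,0.0,0.30],[0.5,0.1,0.25],[0.5,0.15,0.25],[0.5,0.248,0.25],[0.592,0.2455,0.15]]' '[[0.42,-0.08,0.34],[0.40,0.0,0.34],[0.43,0.08,0.33],[0.47,0.248,0.28],[0.592,0.2455,0.15]]' '[[0.5,-0.08,0.5],[0.48,0.0,0.6],[0.48,0.1,0.6],[0.48,0.248,0.5],[0.48,0.248,0.28],[0.592,0.2455,0.15]]'; do echo; python3 sim.py "$P"; done
```

```text
[0.52, 0.0, 0.36] [ 1.3  -0.14 -1.25  1.96 -0.18  0.78  1.66] err [-0. -0.  0.] Z [ 0.43 -0.02 -0.9 ]
[0.52, 0.1, 0.36] [ 1.15 -0.08 -1.39  1.94  0.06  0.79  1.25] err [-0. -0.  0.] Z [ 0.43 -0.02 -0.9 ]
[0.51, 0.15, 0.35] [ 0.94  0.01 -1.39  1.95  0.29  0.81  0.93] err [-0. -0.  0.] Z [ 0.43 -0.02 -0.9 ]
[0.5, 0.248, 0.28] [ 0.36  0.25 -1.2   1.99  0.76  0.88  0.3 ] err [-0. -0.  0.] Z [ 0.43 -0.02 -0.9 ]
[0.592, 0.2455, 0.15] [ 0.15  0.55 -0.95  1.97  1.14  0.8   0.06] err [-0. -0.  0.] Z [ 0.43 -0.02 -0.9 ]

[0.5, 0.0, 0.3] [ 1.32 -0.11 -1.31  2.09 -0.14  0.64  1.62] err [-0. -0.  0.] Z [ 0.43 -0.02 -0.9 ]
[0.5, 0.1, 0.25] [ 0.81  0.12 -1.25  2.14  0.55  0.62  0.74] err [-0. -0.  0.] Z [ 0.43 -0.02 -0.9 ]
[0.5, 0.15, 0.25] [ 0.63  0.17 -1.21  2.11  0.66  0.68  0.53] err [-0. -0.  0.] Z [ 0.43 -0.02 -0.9 ]
[0.5, 0.248, 0.25] [ 0.29  0.28 -1.14  2.03  0.82  0.84  0.23] err [-0. -0.  0.] Z [ 0.43 -0.02 -0.9 ]
[0.592, 0.2455, 0.15] [ 0.13  0.54 -0.93  1.97  1.13  0.79  0.07] err [-0. -0.  0.] Z [ 0.43 -0.02 -0.9 ]

[0.42, -0.08, 0.34] [ 1.21 -0.32 -0.81  2.15 -0.51  0.85  2.19] err [ 
[... 383 characters left out ...]
 1.97  1.12  0.77  0.08] err [-0. -0.  0.] Z [ 0.43 -0.02 -0.9 ]

[0.5, -0.08, 0.5] [ 1.3  -0.23 -0.94  1.73 -0.34  1.13  1.95] err [-0. -0. -0.] Z [ 0.43 -0.02 -0.9 ]
[0.48, 0.0, 0.6] [ 1.27 -0.33 -0.92  1.54 -0.38  1.36  1.85] err [-0. -0. -0.] Z [ 0.43 -0.02 -0.9 ]
[0.48, 0.1, 0.6] [ 1.11 -0.33 -1.01  1.52 -0.29  1.35  1.6 ] err [ 0. -0.  0.] Z [ 0.43 -0.02 -0.9 ]
[0.48, 0.248, 0.5] [ 1.09 -0.33 -1.37  1.63 -0.18  1.15  1.24] err [-0. -0.  0.] Z [ 0.43 -0.02 -0.9 ]
[0.48, 0.248, 0.28] [ 1.   -0.33 -1.39  2.07 -0.2   0.71  1.22] err [-0.043 -0.03   0.03 ] Z [ 0.45  0.   -0.89]
[0.592, 0.2455, 0.15] [ 1.11 -0.33 -1.39  2.19 -0.36  0.56  1.47] err [-0.146 -0.077  0.118] Z [ 0.47  0.03 -0.88]
```

```bash
python3 -m creep '{"grip":[55,55,55,55,55],"slide":[[0.13,0.7,0.27],[0.13,0.7,0.27],[0.13,0.7,0.27],[0.13,0.5,0.27],[0,0.3,0]],"yaw":[0,0,0,0,0]}'
python3 st.py; python3 sim.py '[[0.5,0.1,0.26],[0.5,0.15,0.25],[0.5,0.248,0.25],[0.592,0.2455,0.15]]'
```

```text
t: 22.28
eef_pos: [0.4973, 0.0038, 0.2962]
tcp_rot: [0.219, 0.008, 0.976, -0.009]
wrist_force: [-0.2, -0.5, -1.3]
finger_gap: 0.0625
t 22.27 p [0.4973 0.0038 0.2962] q [ 1.28 -0.08 -1.29  2.1  -0.08  0.62  1.57] F [-0.2 -0.5 -1.3] gap 0.0625
X [-0.904  0.011 -0.428] Y [ 0.019  1.    -0.014] Z [ 0.428 -0.02  -0.904]
[0.5, 0.1, 0.26] [ 0.85  0.11 -1.28  2.12  0.51  0.64  0.79] err [-0. -0.  0.] Z [ 0.43 -0.02 -0.9 ]
[0.5, 0.15, 0.25] [ 0.63  0.18 -1.22  2.11  0.67  0.7   0.54] err [-0. -0.  0.] Z [ 0.43 -0.02 -0.9 ]
[0.5, 0.248, 0.25] [ 0.29  0.29 -1.14  2.02  0.82  0.85  0.24] err [-0. -0.  0.] Z [ 0.43 -0.02 -0.9 ]
[0.592, 0.2455, 0.15] [ 0.14  0.54 -0.93  1.97  1.13  0.8   0.09] err [-0. -0.  0.] Z [ 0.43 -0.02 -0.9 ]
```

```bash
python3 -m creep '{"grip":[55,55,55,55,55],"slide":[[0.08,0.5,0.16],[0.08,0.5,0.16],[0.08,0.5,0.16],[0.08,0.5,0.16],[0,0.4,0]],"yaw":[0,0,0,0,0]}'
python3 st.py
```

```text
t: 22.9
eef_pos: [0.4945, 0.126, 0.2553]
tcp_rot: [0.216, 0.008, 0.976, -0.014]
wrist_force: [0.1, -0.1, -2.5]
finger_gap: 0.0626
t 22.9 p [0.4945 0.126  0.2553] q [ 0.75  0.16 -1.28  2.12  0.62  0.69  0.63] F [ 0.1 -0.1 -2.5] gap 0.0626
X [-0.906  0.01  -0.423] Y [ 0.023  0.999 -0.025] Z [ 0.422 -0.032 -0.906]
```

```bash
python3 -m creep '{"grip":[55,55,55,55,55],"slide":[[0,0.5,0],[0,0.5,0],[0,0.5,0],[0,0.5,0],[0,0.3,0]],"yaw":[0.15,0.13,0,0,0]}'
python3 st.py; python3 sim.py '[[0.55,0.2465,0.2],[0.594,0.2455,0.15]]'
```

```text
t: 23.52
eef_pos: [0.4963, 0.2444, 0.253]
tcp_rot: [0.215, 0.028, 0.976, -0.013]
wrist_force: [1.2, -0.9, -3.4]
finger_gap: 0.0624
t 23.52 p [0.4963 0.2444 0.253 ] q [ 0.3   0.3  -1.16  2.01  0.82  0.89  0.21] F [ 1.2 -0.9 -3.4] gap 0.0624
X [-0.906  0.05  -0.421] Y [ 0.061  0.998 -0.012] Z [ 0.419 -0.037 -0.907]
[0.55, 0.2465, 0.2] [ 0.2   0.44 -1.04  1.99  1.    0.86  0.11] err [-0. -0.  0.] Z [ 0.42 -0.04 -0.91]
[0.594, 0.2455, 0.15] [ 0.14  0.56 -0.95  1.95  1.13  0.83  0.05] err [-0. -0.  0.] Z [ 0.42 -0.04 -0.91]
```

```bash
python3 -m creep '{"grip":[55,55,55,55,55],"slide":[[-0.18,0.02,0.21],[-0.18,0.02,0.21],[-0.18,0.02,0.21],[-0.18,0.02,0.18],[0,0,0]],"yaw":[0,0,0,0,0]}'
python3 st.py
```

```text
t: 24.15
eef_pos: [0.5499, 0.242, 0.2288]
tcp_rot: [0.214, 0.03, 0.976, -0.014]
wrist_force: [0.1, -0.2, -2.8]
finger_gap: 0.0627
t 24.15 p [0.5499 0.242  0.2288] q [ 0.24  0.41 -1.08  1.95  0.93  0.9   0.19] F [ 0.1 -0.2 -2.8] gap 0.0627
X [-0.906  0.053 -0.419] Y [ 0.065  0.998 -0.015] Z [ 0.417 -0.041 -0.908]
```

```bash
python3 -m creep '{"grip":[55,55,55,55,55],"slide":[[-0.21,0.04,0.115],[-0.21,0.04,0.115],[-0.21,0.04,0.115],[-0.18,0.04,0.11],[0,0,0]],"yaw":[0,0,0,0,0]}'
python3 st.py
```

```text
t: 24.78
eef_pos: [0.6004, 0.2472, 0.2252]
tcp_rot: [0.215, 0.031, 0.976, -0.014]
wrist_force: [-0.4, 0.5, -2.7]
finger_gap: 0.0625
t 24.77 p [0.6004 0.2472 0.2252] q [ 0.21  0.49 -1.04  1.86  0.97  0.93  0.22] F [-0.4  0.5 -2.7] gap 0.0625
X [-0.906  0.054 -0.42 ] Y [ 0.066  0.998 -0.014] Z [ 0.418 -0.041 -0.908]
```

```bash
python3 -m creep '{"grip":[55,55,55,55,55],"slide":[[0.145,-0.015,0.28],[0.145,-0.015,0.28],[0.145,-0.015,0.28],[0.13,-0.01,0.22],[0,0,0]],"yaw":[0,0,0,0,0]}'
python3 st.py;python3 - <<'E'
from h import *
c=cap('side');save(c,'s6',(260,145,380,235),6.6)
E
```

```text
t: 25.4
eef_pos: [0.5944, 0.2431, 0.1593]
tcp_rot: [0.213, 0.03, 0.977, -0.015]
wrist_force: [0.4, 0.5, -2.3]
finger_gap: 0.0626
t 25.4 p [0.5944 0.2431 0.1593] q [ 0.15  0.55 -0.96  1.93  1.1   0.85  0.08] F [ 0.4  0.5 -2.3] gap 0.0626
X [-0.908  0.051 -0.417] Y [ 0.064  0.998 -0.017] Z [ 0.415 -0.042 -0.909]
```

View pics/s6.png

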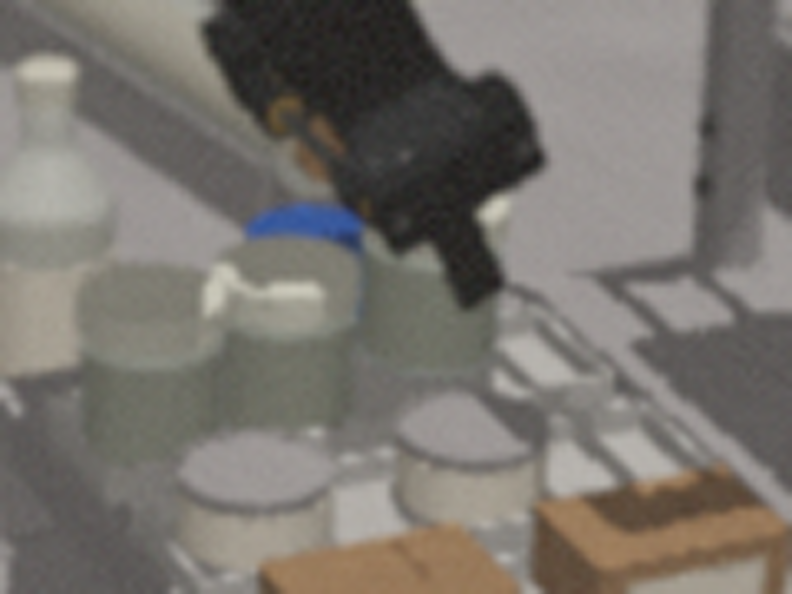

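```bash
python3 -m creep '{"grip":[55,55,55,55,55],"slide":[[-0.03,0.05,0.02],[0.03,0,0.09],[0.04,0,0.09],[0,0,0],[0,0,0]],"yaw":[0,0,0,0,0]}'
python3 st.py
```

```text
t: 26.08
eef_pos: [0.5986, 0.2467, 0.1513]
tcp_rot: [0.215, 0.03, 0.976, -0.014]
wrist_force: [-0.1, 0.3, -2.9]
finger_gap: 0.0624
t 26.07 p [0.5986 0.2467 0.1513] q [ 0.13  0.57 -0.95  1.93  1.12  0.85  0.06] F [-0.1  0.3 -2.9] gap 0.0624
X [-0.906  0.053 -0.42 ] Y [ 0.064  0.998 -0.014] Z [ 0.419 -0.039 -0.907]
```

```bash
python3 -m creep '{"grip":[55,55,55,55,55],"slide":[[0.04,-0.025,0.07],[0.04,0,0.07],[0,0,0],[0,0,0],[0,0,0]],"yaw":[0,0,0,0,0]}'
python3 st.py
```

```text
t: 26.7
eef_pos: [0.5978, 0.2452, 0.1429]
tcp_rot: [0.215, 0.03, 0.976, -0.014]
wrist_force: [-0.6, 0.2, -3.8]
finger_gap: 0.0624
t 26.7 p [0.5978 0.2452 0.1429] q [ 0.13  0.58 -0.94  1.94  1.14  0.84  0.04] F [-0.6  0.2 -3.8] gap 0.0624
X [-0.906  0.053 -0.421] Y [ 0.064  0.998 -0.014] Z [ 0.419 -0.04  -0.907]
```

```bash
python3 -m creep '{"grip":[55,55,55,55,55],"slide":[[0.03,0,0.05],[0.03,0,0.045],[0,0,0],[0,0,0],[0,0,0]],"yaw":[0,0,0,0,0]}'
python3 st.py
```

```text
t: 27.32
eef_pos: [0.5974, 0.2457, 0.1393]
tcp_rot: [0.217, 0.03, 0.976, -0.014]
wrist_force: [-0.2, -0.5, -1.3]
finger_gap: 0.0624
t 27.32 p [0.5974 0.2457 0.1393] q [ 0.12  0.58 -0.93  1.95  1.16  0.83  0.03] F [-0.2 -0.5 -1.3] gap 0.0624
X [-0.904  0.052 -0.424] Y [ 0.065  0.998 -0.015] Z [ 0.422 -0.041 -0.906]
```

```bash
python3 -m creep '{"grip":[55,55,55,55,55],"slide":[[0.01,0,0.02],[0.036,0,-0.016],[0.036,0,-0.016],[0.036,0,-0.016],[0,0,0]],"yaw":[0,0,0,0,0]}'
python3 st.py
```

```text
t: 27.95
eef_pos: [0.592, 0.2463, 0.1391]
tcp_rot: [0.218, 0.03, 0.975, -0.014]
wrist_force: [-0.3, -0.6, -0.7]
finger_gap: 0.0624
t 27.95 p [0.592  0.2463 0.1391] q [ 0.12  0.57 -0.93  1.96  1.16  0.83  0.01] F [-0.3 -0.6 -0.7] gap 0.0624
X [-0.903  0.052 -0.426] Y [ 0.065  0.998 -0.015] Z [ 0.424 -0.041 -0.905]
```

```bash
python3 -m creep '{"grip":[68,75,82,87,87],"slide":[[0,0,0],[0,0,0],[0,0,0],[0,0,-0.3],[0,0,-0.7]],"yaw":[0,0,0,0,0]}'
python3 -m creep '{"grip":[87,87,87,87,87],"slide":[[0,0,-0.9],[0,0,-0.9],[0,0,-0.9],[0.3,0,-0.5],[0,0,0]],"yaw":[0,0,0,0,0]}'
python3 st.py
```

```text
t: 28.58
eef_pos: [0.57, 0.2479, 0.1843]
tcp_rot: [0.216, 0.03, 0.976, -0.015]
wrist_force: [1.0, 0.2, 0.4]
finger_gap: 0.0858
t: 29.2
eef_pos: [0.4835, 0.2599, 0.3331]
tcp_rot: [0.22, 0.027, 0.975, -0.014]
wrist_force: [0.8, -0.4, 0.9]
finger_gap: 0.0867
t 29.2 p [0.4835 0.2599 0.3331] q [ 0.4   0.19 -1.26  1.91  0.65  0.99  0.37] F [ 0.8 -0.4  0.9] gap 0.0867
X [-0.901  0.047 -0.431] Y [ 0.059  0.998 -0.016] Z [ 0.429 -0.04  -0.902]
```

```bash
python3 -m creep '{"grip":[87,87,87,87,87],"slide":[[0.3,-0.5,-0.2],[0.2,-1,0],[0.2,-1,0],[0,-1,0],[0,-1,0]],"yaw":[0,0,0,0,0]}'
python3 -m creep '{"grip":[87,87,87,87,87],"slide":[[0,-1,0],[0,-1,0],[0,-1,0],[0,-0.5,0],[0,0,0]],"yaw":[0,0,0,0,0]}'
python3 - <<'E'
from h import *
c=cap('side');t=cap('top')
a=cv2.resize(c['img'][150:250,250:390],None,fx=3.57,fy=3.57,interpolation=cv2.INTER_CUBIC)
b=cv2.resize(t['img'][150:270,200:300],(300,357),interpolation=cv2.INTER_CUBIC)
cv2.imwrite('pics/fin.png',np.hstack([a[:357],b])[...,::-1])
print(proj(c,[[.461,.251,.155],[.5243,.249,.155],[.592,.246,.155]]).round(1),proj(t,[[.461,.251,.155],[.5243,.249,.155],[.592,.246,.155]]).round(1))
E
python3 st.py
```

```text
t: 29.82
eef_pos: [0.4368, 0.0524, 0.33]
tcp_rot: [0.214, 0.022, 0.976, -0.015]
wrist_force: [0.9, -0.2, 0.1]
finger_gap: 0.0872
t: 30.45
eef_pos: [0.4255, -0.1331, 0.3311]
tcp_rot: [0.211, 0.026, 0.977, -0.015]
wrist_force: [-0.4, 1.1, 0.0]
finger_gap: 0.0869
[[280.5 189.1]
 [301.6 185.3]
 [323.7 181.5]] [[237.4 239.3]
 [239.  215.2]
 [240.9 189.8]]
t 30.55 p [ 0.4259 -0.1308  0.3312] q [ 0.65 -0.19 -0.34  2.15 -0.21  0.76  1.95] F [-0.2  0.7 -0.1] gap 0.0866
X [-0.909  0.04  -0.414] Y [ 0.053  0.998 -0.02 ] Z [ 0.413 -0.04  -0.91 ]
```

View pics/fin.png

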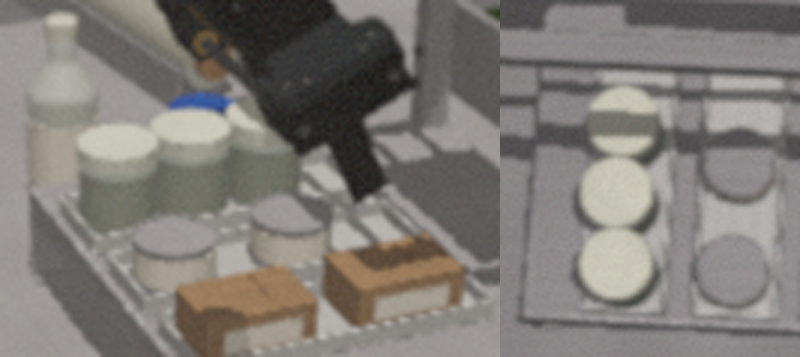

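Run:
```python
from h import *
t=cap('top');y0,y1,x0,x1=200,255,222,258
im=t['img'][y0:y1,x0:x1].astype(int);m=((im.min(2)>150)&(im[...,0]-im[...,2]>8)).astype(np.uint8)
m=cv2.morphologyEx(m,cv2.MORPH_OPEN,np.ones((5,5),np.uint8))
for k in cv2.findContours(m,0,1)[0]:
    (c,r)=cv2.minEnclosingCircle(k); print(np.round(np.array(c)+[x0,y0],1),round(r,1),onz(t,np.array(c)+[x0,y0],.155).round(4))
env.finish_job()
```

```text
[238. 226.] 23.3 [0.4958 0.2507 0.155 ]
the job is handed in; nothing more can be done
```

The job is handed in at about t = 30.6 s. All three jars stand upright in one row in the left-hand tray: the two older ones at the front rim and the new one close behind them.

**What I did**
- **Older pair:** I tilted the tool forward so the hand could reach in under the top deck. Then I gripped the rear older jar and drew it forward. It pushed the front jar ahead of it until the pair stopped at the front rim: in the last step the tool moved only 0.7 mm of about 4 mm commanded. The wrist force read about 6 N then.
- **New jar:** I took the white-lidded jar from the chopping block and lowered it into the tray behind the pair. I slid it forward about 5 mm, let go and backed away. The red and blue look-alikes were not touched.

**Last checks**
- **Position:** In the last top picture, the three lid centres were within 1 pixel (about 3 mm) of where they should be. From the tool position the gap behind the new jar is about 3–4 mm, but the picture suggests it is nearer zero.
- **Order:** I moved the older jars before fetching the new one.
- **Surroundings:** The tins, cartons and sauce bottle stood where they had been. I did not look at the bowl and tub again after taking the jar.
- **Forces:** The wrist readings I took stayed at about 6 N or less.

**Check that failed:** My final numeric measurement of the two older lids merged them into one blob, so it gave no separate distances. Contact with the front rim therefore rests on the tool stopping and on the picture, which are good to about 2 mm.

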